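# Line up the finish samples for a client

## Task

Get the desk ready for a client: first take the orange carton out of the way and stand it upright on one of its small ends in the middle of the cork mat. Then line up all the square finish samples that are there, in any order, flat on the desk as one straight closed row along the aluminium rail, starting in the corner at its fixed end stop, each flush against the rail and touching its neighbour, and slide the stop with the red knob up against the last one. Leave the other things on the desk where they are.

Things in the scene. Friction and masses are not known exactly. Their poses are not given: they have to be found in the camera images.
- rail: fixed aluminium L-shaped rail, all 22 mm high. Origin: its inner corner at desk level; x points away from the robot. Bar: 22 mm thick, front face at x = 0 facing -x, running 352 mm along -y from the corner. Fixed end stop: 12 mm thick, inner face at y = 0 facing -y, reaching 45 mm out from the bar (to x = -45 mm). The row belongs in the corner, x < 0, y < 0
- clamp (a joint): sliding end stop that rides on the rail's bar, in m: 0 is fully open (its jaw face at y = -310 mm in the rail frame), growing as it slides towards the fixed stop (+y of the rail, jaw face at y = -0.310 + value); range 0 to 0.20. It stays where it is left; about 2 N moves it
- clamp_face (a point): point on the sliding stop's jaw face (the face that looks to the fixed stop), at desk level, 27 mm out from the bar. The black jaw is 12 mm thick, spans 2 to 47 mm out from the bar and 3 to 25 mm in height
- clamp_knob (a point): centre of the top of the sliding stop's red knob, 58 mm above the desk. The knob is an upright block, 22 mm across the bar, 16 mm along it, and stands from 31 to 58 mm over the middle of the bar; its centre is 15 mm behind the jaw face (on the side away from the fixed stop)
- pad: cork mat, 100 x 100 x 3 mm, fixed on the desk; origin: centre of its underside
- kit: orange slim carton with a pale band, 100 mm long (its x) x 60 mm wide (its y) x 26 mm thick (its z), 0.15 kg, lying flat at the start on the desk in front of the rail, where the row belongs; origin: centre of the face that lies down at the start. It stands stably on a 60 x 26 mm end
- kit_mid (a point): middle of the orange carton (13 mm above its origin along its z)
- tile1: light beech finish sample, a square block 54 x 54 mm, 16 mm thick, about 60 g; may be absent; origin: centre of its underside, x and y along its sides
- tile2: dark walnut finish sample, a square block 54 x 54 mm, 16 mm thick, about 60 g; may be absent; origin: centre of its underside, x and y along its sides
- tile3: terracotta finish sample, a square block 54 x 54 mm, 16 mm thick, about 60 g; may be absent; origin: centre of its underside, x and y along its sides
- tile4: blue glazed finish sample, a square block 54 x 54 mm, 16 mm thick, about 60 g; may be absent; origin: centre of its underside, x and y along its sides
- tile5: green painted finish sample, a square block 54 x 54 mm, 16 mm thick, about 60 g; may be absent; origin: centre of its underside, x and y along its sides
- place1 (a point): where the centre of the underside of sample number 1 of the closed row belongs (27 mm out from the bar, 27 mm from the fixed stop)
- place2 (a point): where the centre of the underside of sample number 2 of the closed row belongs (27 mm out from the bar, 81 mm from the fixed stop)
- place3 (a point): where the centre of the underside of sample number 3 of the closed row belongs (27 mm out from the bar, 135 mm from the fixed stop)
- place4 (a point): where the centre of the underside of sample number 4 of the closed row belongs (27 mm out from the bar, 189 mm from the fixed stop)
- place5 (a point): where the centre of the underside of sample number 5 of the closed row belongs (27 mm out from the bar, 243 mm from the fixed stop)
- mug: white mug, 80 mm wide, 70 mm high; bystander; origin: centre of its underside
- tape: clear tape roll lying flat, 64 mm wide, 20 mm high; bystander; origin: centre of its underside
- calculator: grey calculator, 120 x 75 x 14 mm; bystander; origin: centre of its underside
- stapler: blue stapler, 130 x 34 mm, 41 mm high; bystander; origin: centre of its underside
- pencup: blue pen cup, 72 mm wide, 95 mm high, pens to 150 mm; bystander; origin: centre of its underside
- bottle: clear bottle with red cap, 64 mm wide, 190 mm high; bystander; origin: centre of its underside
- gluestick: yellow glue stick standing, 26 mm wide, 90 mm high; bystander; origin: centre of its underside

How it is judged (in metres and radians):
On the way:
1. the orange carton stands upright on its small end on the cork mat ((angle between kit's own x axis and vertical below 0.08 rad or angle between kit's own x axis and vertical above 3.0616 rad) and horizontal distance between kit_mid and pad below 0.03 m and height (world z) of kit_mid between 0.049 and 0.057 m and linear speed of kit below 0.01 m/s), for 0.3 s.
At the end, for the whole second after the job is handed in: Carton on its small end (0.08 rad), within 30 mm of the mat's centre. Samples flat on the desk, within 4 mm of the bar, square within 0.07 rad, each within 6 mm of its place in a closed row from the fixed stop, no place skipped; sliding jaw within 4.5 mm of the last. All at rest (all of step 1 and x of tile1 in the frame of rail between -0.031 and -0.023 m and angle between each of tile1, tile2, tile3, tile4, tile5's own z axis and vertical below 0.06 rad and height (world z) of each of tile1, tile2, tile3, tile4, tile5 below 0.004 m and (angle between the x axis of tile1 and the x axis of rail, either way round below 0.07 rad or angle between the x axis of tile1 and the x axis of rail, either way round above 1.5008 rad) and linear speed of each of tile1, tile2, tile3, tile4, tile5 below 0.01 m/s and x of tile2 in the frame of rail between -0.031 and -0.023 m and (angle between the x axis of tile2 and the x axis of rail, either way round below 0.07 rad or angle between the x axis of tile2 and the x axis of rail, either way round above 1.5008 rad) and x of tile3 in the frame of rail between -0.031 and -0.023 m and (angle between the x axis of tile3 and the x axis of rail, either way round below 0.07 rad or angle between the x axis of tile3 and the x axis of rail, either way round above 1.5008 rad) and x of tile4 in the frame of rail between -0.031 and -0.023 m and (angle between the x axis of tile4 and the x axis of rail, either way round below 0.07 rad or angle between the x axis of tile4 and the x axis of rail, either way round above 1.5008 rad) and x of tile5 in the frame of rail between -0.031 and -0.023 m and (angle between the x axis of tile5 and the x axis of rail, either way round below 0.07 rad or angle between the x axis of tile5 and the x axis of rail, either way round above 1.5008 rad) and (horizontal distance between place1 and tile1 below 0.006 m or horizontal distance between place1 and tile2 below 0.006 m or horizontal distance between place1 and tile3 below 0.006 m or horizontal distance between place1 and tile4 below 0.006 m or horizontal distance between place1 and tile5 below 0.006 m) and (horizontal distance between place2 and tile1 below 0.006 m or horizontal distance between place2 and tile2 below 0.006 m or horizontal distance between place2 and tile3 below 0.006 m or horizontal distance between place2 and tile4 below 0.006 m or horizontal distance between place2 and tile5 below 0.006 m) and (horizontal distance between place3 and tile1 below 0.006 m or horizontal distance between place3 and tile2 below 0.006 m or horizontal distance between place3 and tile3 below 0.006 m or horizontal distance between place3 and tile4 below 0.006 m or horizontal distance between place3 and tile5 below 0.006 m) and (horizontal distance between place4 and tile1 below 0.006 m or horizontal distance between place4 and tile2 below 0.006 m or horizontal distance between place4 and tile3 below 0.006 m or horizontal distance between place4 and tile4 below 0.006 m or horizontal distance between place4 and tile5 below 0.006 m or y of each of tile1, tile2, tile3, tile4, tile5 in the frame of rail above -0.168 m) and (horizontal distance between place5 and tile1 below 0.006 m or horizontal distance between place5 and tile2 below 0.006 m or horizontal distance between place5 and tile3 below 0.006 m or horizontal distance between place5 and tile4 below 0.006 m or horizontal distance between place5 and tile5 below 0.006 m or y of each of tile1, tile2, tile3, tile4, tile5 in the frame of rail above -0.222 m) and (horizontal distance between clamp_face and tile1 below 0.0315 m or horizontal distance between clamp_face and tile2 below 0.0315 m or horizontal distance between clamp_face and tile3 below 0.0315 m or horizontal distance between clamp_face and tile4 below 0.0315 m or horizontal distance between clamp_face and tile5 below 0.0315 m)); the robot touches nothing.
It fails at once if a bystander is pushed more than 40 mm away or tipped over (distance of any of mug, tape, calculator, stapler, pencup, bottle, gluestick from where it was at the start of the episode above 0.04 m or angle between any of mug, tape, calculator, stapler, pencup, bottle, gluestick's own z axis and vertical above 0.6 rad).
Of tile1, tile2, tile3, tile4, tile5 only 3 to 5 are there at a start; the rules pass over those that are not, and their reading is None.
At some moment in a run one of tile1, tile2, tile3, tile4, tile5 may be knocked a few centimetres aside while the robot is not near it.
It also fails if it takes over 210 s, if anything falls off the work surface, if the arm or the gripper's body presses on something with over 40 N, if the wrist force passes 120 N, or if a joint passes its speed limit or range.

## Robot

A 6-joint arm with a two-finger parallel gripper is mounted at the origin on the work surface. World frame = base frame: x ahead of the robot, y to its left, z up, the work surface at z = 0. Lengths are in m, angles in degrees, forces in N, time in s.
With the tool pointing down it reaches from about 0.275 to 0.875 m from the base axis. Payload 12.5 kg.
Tool frame: the origin (TCP) lies midway between the tips of the shut fingers; the grasp point (between the pads) lies 19 mm behind it; z points along the fingers, y is the direction in which the jaws open and shut (so a half turn about z gives the same grasp; the last joint's range is limited). The gripper opens to 85 mm and grips with 20 to 120 N. Pads are 22 mm wide; open, the fingers measure 114 mm over their backs; the gripper's body (76 mm by 85 mm) begins 54 mm behind the grasp point. The pads swing forward as they close: fully open they stand 13 mm farther back than shut.
Start: joints at [69.58, 20.094, 94.641, -0, 65.266, -4.847], TCP at [0.148, 0.53, 0.231] pointing down, gripper open.
Joint ranges: [-157.81, 157.81], [-45, 120.19], [0.68, 151.7], [-89.99, 269.99], [4.06, 180], [-164.3, 164.3]. Speed limits (degrees/s): [127.2, 127.2, 159.86, 180, 180, 180].

## Interface

Orientations are given as [roll, pitch, yaw] about the fixed x, y, z axes, in that order (R = Rz(yaw) Ry(pitch) Rx(roll)).
In Python, from plant import readout, camera, r gives the robot as it stands.
- The arm moves only by the tool servo_tool, never from a script. Its argument "commands" is a list of rows, each a list of 3 entries, a list of its own where there are three numbers: the shift along the world's x, y, z in mm, then the turn, a rotation vector about the world's x, y, z in degrees, then the finger opening in mm, from 0 to 85.4. A call has exactly 8 rows; each row is the pose to reach, as a shift and turn from the pose commanded when the call began; what a row does not reach only later rows make up. A row lasts 1/12 s, in which the tool goes at most 41.7 mm and 7.16 degrees, less where a joint would pass 70% of its speed; a pose out of reach is approached as far as the arm can. A call with a gripper value outside its range is refused whole. The fingers move at their own pace and stop on an object; "force" is the grip in N (left out, the last holds). Time passes only in rows, so rows that repeat a pose let the fingers close, or fill a call up. It gives the time, the measured TCP pose, the force and the opening at its end, in the units of the state.
- readout.observe(): the state, without advancing time (a new reading comes with each control period).
- camera(name): name is "scene" or "top"; returns a dict with "pixels" (480x640x3 uint8, red, green, blue), "vertical_fov" (degrees; the focal length in pixels is half the picture's height over the tangent of half this angle, whatever the lens; pixels are square), "cx", "cy" (the principal point, pixels), "D" ([k1, k2, p1, p2, k3] as OpenCV has them; the pictures are not rectified), "world_from_camera" (4x4, takes a point from camera to world coordinates). Camera axes: x right, y down, z forward; pixel columns grow to the right and rows downward; lengths in m; the calibration is good to about 2 mm. A picture is of the moment at which its call begins. There is no depth.
- r.hand_in(): hands the job in, once; it reports no verdict.
The state is a dict: "t": time; "joint_positions": joint angles; "dq": joint speeds; "effort": joint torques, N m; "position": TCP position; "orientation": TCP orientation; "force": force on the tool from outside, world axes, zero at the start; "moment": the same for the moment, N m; "finger_gap": finger opening in m.
Only numpy, scipy, OpenCV 4.12 (cv2) and the standard library are available. Lean on these libraries where they do the work, as an engineer would, in place of code of your own. Each camera call takes 0.05 s, during which the arm holds its last target.

## Working session

There is one attempt and no reset: what is moved stays moved. The work goes in short steps, Python scripts to look and compute and a tool call to move; the robot and the scene stay as the last step left them, time stands still between calls to the robot, and variables do not carry over. Pictures are saved under pics/ and viewed, and the job is handed in when it is done.

Besides the shell and the picture viewer there is one more tool, called after "Emit:" by a JSON object that holds its "fn" and its "kwargs", one argument or row to a line. servo_tool: Moves the arm, as the interface text tells. Its arguments: {"type":"object","properties":{"commands":{"type":"array","items":{"type":"array"}},"force":{"type":"number"}},"required":["commands"]}

```bash
ls; mkdir -p pics; python3 - <<'E'
from plant import readout,camera,r
import cv2
print(readout.observe())
for n in("scene","top"):
    c=camera(n);cv2.imwrite(f"pics/{n}0.png",c["pixels"][:,:,::-1])
    print({k:v for k,v in c.items() if k!="pixels"})
E
```

```text
pics
{'t': 0.0, 'joint_positions': array([ 6.95807606e+01,  2.01244470e+01,  9.46751631e+01,  3.35294225e-05,
        6.52648647e+01, -4.84840577e+00]), 'dq': array([-0.00586448, -0.10177037,  0.00424811, -0.03054815,  0.08321952,
        0.00286878]), 'effort': array([ 1.05353254e-03, -5.06093895e+01, -2.91415322e+01, -6.49298931e-05,
        4.38788222e-03,  3.67371149e-05]), 'position': array([0.14751301, 0.52952471, 0.23076922]), 'orientation': array([-1.79935759e+02, -5.47971459e-03,  1.64429149e+02]), 'force': array([-0.40965909, -0.66350549,  0.11704689]), 'moment': array([-0.03928824,  0.03893482,  0.01092468]), 'finger_gap': 0.08527716072621118}
{'vertical_fov': 49.24829979241794, 'cx': 325.1102304958013, 'cy': 244.55062281778658, 'D': array([-0.04788471,  0.        ,  0.        ,  0.        ,  0.        ]), 'world_from_camera': array([[-0.80448574,  0.3283266 , -0.49497914,  1.17554374],
       [ 0.59348968,  0.47790539, -0.64759281,  0.75916308],
       [ 0.02393126, -0.81474418, -0.57932652,  0.76075702],
       [ 0.        ,  0.        ,  0.        ,  1.        ]])}
{'vertical_fov': 43.706598331245075, 'cx': 324.1164579522142, 'cy': 238.3214306665583, 'D': array([-0.12251511,  0.        ,  0.        ,  0.        ,  0.        ]), 'world_from_camera': array([[-1.60289956e-02, -9.79701734e-01,  1.99818876e-01,
         3.04101180e-01],
       [-9.99868659e-01,  1.52269067e-02, -5.55034377e-03,
         4.54498144e-05],
       [ 2.39505804e-03, -1.99881598e-01, -9.79817131e-01,
         1.33713759e+00],
       [ 0.00000000e+00,  0.00000000e+00,  0.00000000e+00,
         1.00000000e+00]])}
```

View pics/scene0.png

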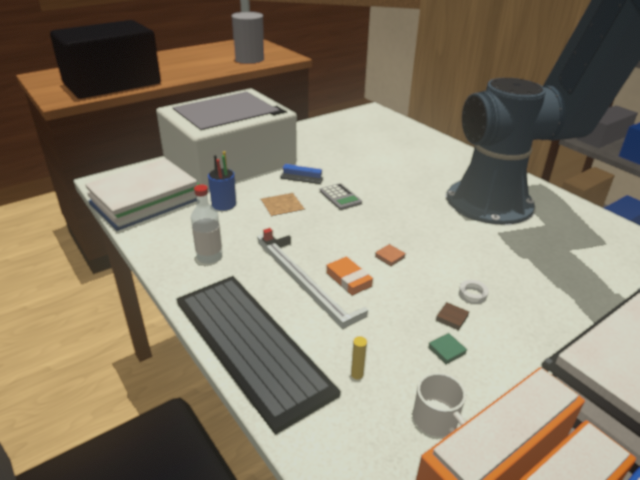

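View pics/top0.png

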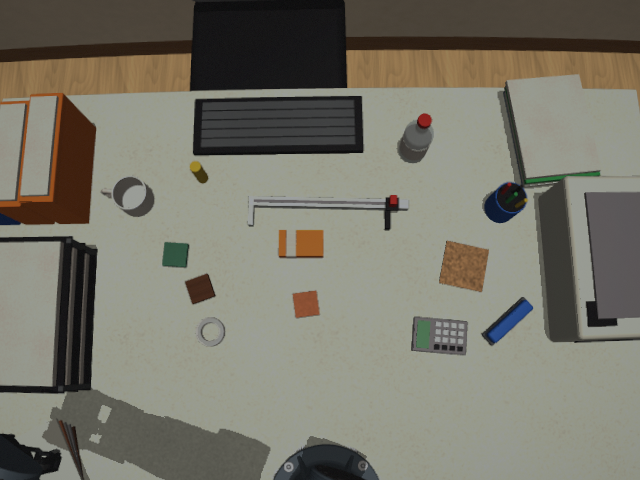

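The top view shows three samples: green (175,255), walnut (200,289) and terracotta (306,304). The carton is at (301,244), the rail corner near (252,208), the knob at (394,201) and the mat at (464,266). I'll measure these now.

```bash
cat > h.py <<'E'
import numpy as np,cv2
from plant import readout,camera,r
def cam(n):
    c=camera(n);h=c["pixels"].shape[0]
    f=h/2/np.tan(np.radians(c["vertical_fov"]/2))
    c["K"]=np.array([[f,0,c["cx"]],[0,f,c["cy"]],[0,0,1]]);return c
def ray(c,uv):
    p=cv2.undistortPoints(np.array(uv,float).reshape(-1,1,2),c["K"],c["D"]).reshape(-1,2)
    T=c["world_from_camera"];d=np.c_[p,np.ones(len(p))]@T[:3,:3].T
    return T[:3,3],d
def plane(c,uv,z):
    o,d=ray(c,uv);return o+d*((z-o[2])/d[:,2])[:,None]
def proj(c,P):
    T=np.linalg.inv(c["world_from_camera"])
    rv=cv2.Rodrigues(T[:3,:3])[0]
    return cv2.projectPoints(np.array(P,float).reshape(-1,1,3),rv,T[:3,3],c["K"],c["D"])[0].reshape(-1,2)
def blobs(mask,amin=60,n=5):
    m=mask.astype(np.uint8)*255
    cs,_=cv2.findContours(m,cv2.RETR_EXTERNAL,cv2.CHAIN_APPROX_NONE)
    return sorted([k for k in cs if cv2.contourArea(k)>amin],key=cv2.contourArea,reverse=True)[:n]
def hsv(c): return cv2.cvtColor(c["pixels"],cv2.COLOR_RGB2HSV)
R={"green":((65,70,30),(90,255,160)),"terra":((4,110,120),(12,200,255)),"walnut":((0,60,20),(16,255,100)),
 "orange":((6,190,150),(20,255,255)),"red":((0,190,120),(5,255,255))}
E
python3 - <<'E'
from h import *
c=cam("top");H=hsv(c)
for n,p in dict(green=(175,255),walnut=(200,289),terra=(306,304),carton=(312,244),band=(291,244),mat=(464,266),knob=(394,201),desk=(300,350),mug=(125,190)).items():
    print(n,H[p[1],p[0]],plane(c,[p],0.016)[0].round(3))
im=c["pixels"][:,:,::-1]
cv2.imwrite("pics/z1.png",cv2.resize(im[180:330,150:350],None,fx=4,fy=4,interpolation=cv2.INTER_CUBIC))
cv2.imwrite("pics/z2.png",cv2.resize(im[180:310,340:510],None,fx=4.5,fy=4.5,interpolation=cv2.INTER_CUBIC))
E
```

```text
green [ 73 101  83] [0.54  0.33  0.016]
walnut [ 10 148  67] [0.463 0.271 0.016]
terra [ 10 161 138] [0.426 0.035 0.016]
carton [ 14 192 153] [0.561 0.02  0.016]
band [ 24  25 155] [0.562 0.067 0.016]
mat [ 15 131 128] [ 0.505 -0.321  0.016]
knob [  1 192 142] [ 0.658 -0.169  0.016]
desk [ 36  23 157] [0.326 0.049 0.016]
mug [17 24 75] [0.695 0.453 0.016]
```

View pics/z1.png

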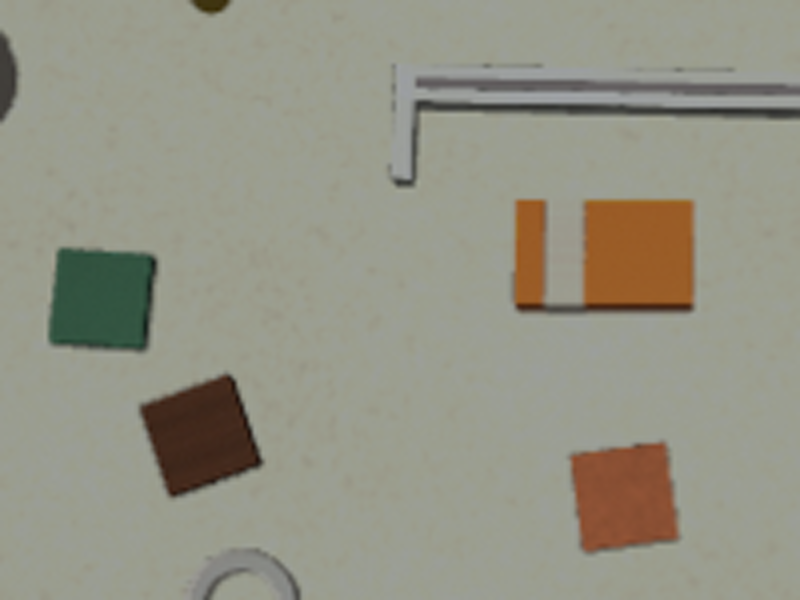

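View pics/z2.png

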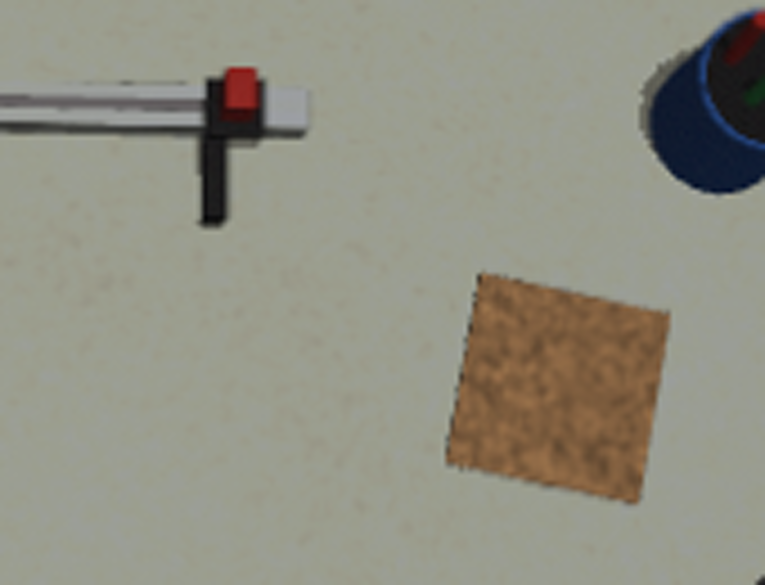

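The crops show only those three samples. Every corner is clear, and the rail's top front edge runs at row ~206-208.

```bash
cat > m.py <<'E'
from h import *
def rects(c,z,colors=("green","terra","walnut")):
    H=hsv(c);o={}
    for k in colors:
        m=cv2.inRange(H,*[np.array(a,np.uint8) for a in R[k]])
        m[:120]=0
        for b in blobs(m,150,3):
            p=plane(c,b.reshape(-1,2),z)[:,:2]
            (cx,cy),(w,h),a=cv2.minAreaRect((p*1000).astype(np.float32))
            print(k,b.reshape(-1,2).mean(0).round(1),"c",round(cx,1),round(cy,1),"wh",round(w,1),round(h,1),"ang",round(a,1))
if __name__=="__main__":
    c=cam("top");rects(c,.016);print("carton z26");rects(c,.026,("orange",))
    H=hsv(c)
    m=cv2.inRange(H,np.array((8,90,80),np.uint8),np.array((22,180,220),np.uint8));m[:, :420]=0
    for b in blobs(m,300,2):
        p=plane(c,b.reshape(-1,2),.003)[:,:2]*1000;print("mat",cv2.minAreaRect(p.astype(np.float32)))
    m=cv2.inRange(H,np.array((0,170,90),np.uint8),np.array((5,255,255),np.uint8))
    for b in blobs(m,20,4):
        p=plane(c,b.reshape(-1,2),.058)[:,:2]*1000;print("red",b.reshape(-1,2).min(0),b.reshape(-1,2).max(0),cv2.minAreaRect(p.astype(np.float32)))
    g=cv2.cvtColor(c["pixels"],cv2.COLOR_RGB2GRAY).astype(float)
    for u in range(264,376,16): 
        s=g[200:214,u-2:u+3].mean(1);print(u,s.round(0).astype(int))
    for v in (212,216,220): print(v,g[v-1:v+2,244:260].mean(0).round(0).astype(int))
E
python3 m.py
```

```text
green [175.  254.4] c 542.0 329.8 wh 54.1 53.1 ang 86.4
green [422.9 332.9] c 355.0 -220.1 wh 25.6 56.8 ang 82.4
terra [305.7 303.8] c 426.8 35.7 wh 53.2 52.0 ang 7.3
walnut [ 59.  182.8] c 746.9 647.1 wh 223.0 258.1 ang 89.8
walnut [199.6 288.5] c 463.9 271.7 wh 54.2 54.4 ang 19.5
carton z26
orange [309.2 242.9] c 562.6 26.6 wh 53.8 52.4 ang 89.1
mat ((993.7314453125, -535.3036499023438), (571.42724609375, 146.78468322753906), 86.56649780273438)
mat ((507.748291015625, -323.6306457519531), (99.14974975585938, 99.06010437011719), 76.55677795410156)
red [418 114] [430 126] ((838.5579223632812, -240.7908935546875), (27.739587783813477, 29.83738899230957), 86.84722137451172)
red [390 195] [396 203] ((651.5213012695312, -161.3029022216797), (13.349081993103027, 18.66200828552246), 87.72505187988281)
264 [ 96 102 144 157 154 118  59  81 156 156 156 156 156 156]
280 [ 96  95 103 157 157 148  55  76 134 156 156 156 156 156]
296 [104  96 106 157 158 148  67  61  99 156 156 156 156 156]
312 [136  97 106 145 157 152 116  59  87 155 155 155 156 156]
328 [149  98  96 104 157 157 146  52  77 133 156 156 156 156]
344 [150  99  97 107 157 157 147  64  57  91 155 155 156 155]
360 [155 135  97 106 144 157 152 116  60  86 156 156 156 156]
212 [156 156 156 154 149 157 157 157 145  87 106 154 154 156 156 155]
216 [155 154 154 156 157 157 157 157 141  75 121 155 155 155 154 155]
220 [155 156 154 145 157 157 157 157 140  79 137 155 154 154 155 156]
```

```bash
python3 - <<'E'
from h import *
c=cam("top")
A=plane(c,[(264,205.1),(312,206.1),(360,207.1)],.022)*1000;print(A.round(1))
B=plane(c,[(252.3,212),(252.3,216),(252.25,220)],.022)*1000;print(B.round(1))
d=A[0]-A[2];print("rail y-axis heading deg from +x",np.degrees(np.arctan2(d[1],d[0])), "rail yaw",np.degrees(np.arctan2(d[1],d[0]))-90)
# carton whole incl band : mask V
H=hsv(c)
g=c["pixels"].astype(int)
print(g[236:260:1,312].tolist())
print(g[240,274:330].tolist())
s=cam("scene")
cv2.imwrite("pics/s1.png",cv2.resize(s["pixels"][180:400,230:480,::-1],None,fx=3,fy=2.7,interpolation=cv2.INTER_CUBIC))
E
```

```text
[[651.4 127.9  22. ]
 [647.3  18.9  22. ]
 [643.3 -90.   22. ]]
[[635.7 154.4  22. ]
 [626.4 154.3  22. ]
 [617.1 154.4  22. ]]
rail y-axis heading deg from +x 87.86915291661461 rail yaw -2.1308470833853903
[[153, 92, 38], [154, 92, 39], [154, 92, 39], [154, 91, 38], [154, 92, 39], [154, 91, 38], [154, 92, 40], [153, 92, 37], [154, 92, 38], [154, 92, 39], [153, 92, 38], [154, 93, 40], [154, 92, 39], [154, 92, 40], [154, 93, 40], [153, 92, 37], [154, 93, 39], [154, 93, 40], [154, 93, 39], [143, 86, 36], [72, 37, 16], [83, 66, 56], [137, 133, 123], [155, 159, 151]]
[[155, 158, 144], [155, 158, 143], [155, 157, 140], [156, 156, 140], [155, 139, 119], [154, 94, 39], [154, 91, 39], [153, 91, 37], [153, 91, 37], [153, 91, 37], [155, 92, 40], [145, 95, 58], [140, 124, 109], [155, 152, 141], [155, 151, 140], [155, 152, 141], [154, 151, 140], [155, 152, 140], [155, 152, 141], [155, 152, 140], [155, 152, 140], [146, 136, 123], [139, 99, 69], [154, 92, 39], [154, 92, 39], [154, 92, 39], [154, 92, 39], [154, 92, 38], [154, 92, 39], [154, 92, 38], [155, 93, 40], [154, 91, 38], [153, 91, 37], [154, 92, 39], [154, 92, 40], [154, 92, 40], [154, 93, 40], [154, 92, 39], [154, 92, 39], [154, 92, 39], [154, 92, 38], [154, 92, 40], [154, 92, 39], [154, 92, 38], [154, 92, 39], [154, 92, 38], [154, 92, 39], [153, 92, 38], [149, 93, 42], [146, 123, 99], [156, 158, 142], [155, 157, 140], [155, 158, 142], [155, 159, 145], [155, 158, 144], [155, 158, 143]]
```

View pics/s1.png

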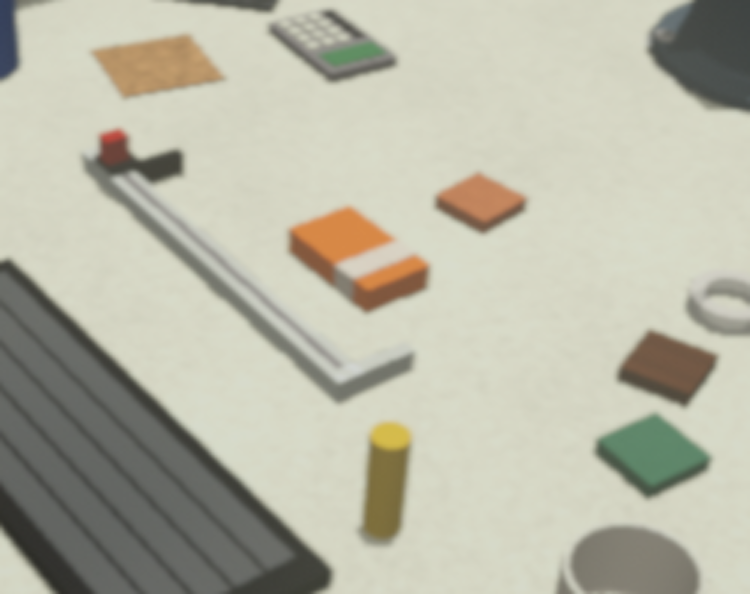

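```bash
python3 - <<'E'
from h import *
c=cam("top")
z=np.array([(515,200),(693,200),(693,304),(515,304)],float)
uv=(z+.5)/4-.5+[150,180]
P=plane(c,uv,.026)*1000;print(P.round(1),P.mean(0).round(1))
s=cam("scene")
# two-view check: project estimated points to scene & compare
for n,p in dict(carton=(*P.mean(0)[:2],26),green=(542,329.8,16),terra=(426.8,35.7,16),walnut=(463.9,271.7,16),corner=(652.4,154.4,22),mat=(507.7,-323.6,3)).items():
    print(n,proj(s,np.array(p)/1000).round(1))
H=hsv(s)
for k,rg in dict(green=((55,60,40),(90,255,200)),terra=((5,90,150),(12,160,255)),walnut=((0,60,20),(16,255,140))).items():
    m=cv2.inRange(H,*[np.array(a,np.uint8) for a in rg]);m[:220]=0;m[385:]=0;m[:,:300]=0;m[:,480:]=0
    for b in blobs(m,80,2):
        print(k,b.reshape(-1,2).mean(0),cv2.boundingRect(b), plane(s,b.reshape(-1,2),.012).mean(0).round(4))
E
```

```text
[[593.   94.9  26. ]
 [591.4  -4.9  26. ]
 [532.3  -4.   26. ]
 [533.8  95.   26. ]] [562.6  45.3  26. ]
carton [[347.9 269.3]]
green [[445.9 343.2]]
terra [[389.  250.8]]
walnut [[451.1 311.1]]
corner [[346.6 313. ]]
mat [[281.2 202.1]]
green [447.73913043 346.68115942] (431, 335, 34, 25) [0.5424 0.3359 0.012 ]
terra [389.74545455 253.12727273] (376, 245, 28, 17) [0.4276 0.0398 0.012 ]
walnut [452.39130435 314.11594203] (438, 303, 30, 23) [0.4646 0.277  0.012 ]
walnut [358.75438596 287.31578947] (347, 281, 25, 14) [0.5713 0.0963 0.012 ]
```

Emit:
{"fn": "servo_tool", "kwargs": {
  "commands": [
    [[26,-30,0],[0,0,-4.7],85],
    [[52,-60,0],[0,0,-9.4],85],
    [[78,-90,0],[0,0,-14.1],85],
    [[104,-120,0],[0,0,-18.8],85],
    [[130,-150,0],[0,0,-23.5],85],
    [[156,-180,0],[0,0,-28.2],85],
    [[182,-210,0],[0,0,-32.9],85],
    [[208,-241,0],[0,0,-37.6],85]
  ]
}}

```text
t: 1.07
position: [0.3566, 0.2872, 0.2315]
orientation: [180.0, 0.0, 126.6]
force: [0.4, 0.3, 0.2]
finger_gap: 0.0849
```

Emit:
{"fn": "servo_tool", "kwargs": {
  "commands": [
    [[26,-30,0],[0,0,-4.7],85],
    [[52,-60,0],[0,0,-9.4],85],
    [[78,-90,0],[0,0,-14.1],85],
    [[104,-120,0],[0,0,-18.8],85],
    [[130,-150,0],[0,0,-23.5],85],
    [[156,-180,0],[0,0,-28.2],85],
    [[182,-210,0],[0,0,-32.9],85],
    [[207,-241,0],[0,0,-37.7],85]
  ]
}}

```text
t: 1.73
position: [0.5637, 0.046, 0.2313]
orientation: [180.0, -0.0, 88.9]
force: [0.3, 0.2, 0.5]
finger_gap: 0.0848
```

Emit:
{"fn": "servo_tool", "kwargs": {
  "commands": [
    [[0,0,-15],[5.6,0,0],85],
    [[0,0,-30],[11.2,0,0],85],
    [[0,0,-45],[16.8,0,0],85],
    [[-1,0,-60],[22.5,0,0],85],
    [[-1,0,-75],[28,0,0],85],
    [[-1,1,-90],[33.7,0,0],85],
    [[-1,1,-105],[39.4,0,0],85],
    [[-1,2,-120],[45,0,0],85]
  ]
}}

```text
t: 2.4
position: [0.5621, 0.0493, 0.1111]
orientation: [-179.3, -45.2, 88.8]
force: [0.1, 0.2, 0.1]
finger_gap: 0.0848
```

Emit:
{"fn": "servo_tool", "kwargs": {
  "commands": [
    [[0,0,-20],[0,0,0],85],
    [[0,0,-40],[0,0,0],85],
    [[0,0,-60],[0,0,0],85],
    [[0,0,-75],[0,0,0],85],
    [[0,0,-85],[0,0,0],85],
    [[0,0,-91],[0,0,0],85],
    [[0,0,-91],[0,0,0],85],
    [[0,0,-91],[0,0,0],85]
  ]
}}

```text
t: 3.07
position: [0.5619, 0.0498, 0.0207]
orientation: [-179.2, -45.0, 88.8]
force: [-0.1, 0.9, 0.1]
finger_gap: 0.0849
```

```bash
python3 - <<'E'
from h import *
print(readout.observe()["joint_positions"].round(1))
for n in("scene","top"):
    c=camera(n)["pixels"][:,:,::-1]
    a=c[150:390,220:500] if n=="scene" else c[160:320,200:400]
    cv2.imwrite(f"pics/g_{n}.png",cv2.resize(a,None,fx=2.5,fy=2.5))
E
```

```text
[-18.4  47.3  97.6  48.7  63.2 -51.4]
```

View pics/g_scene.png

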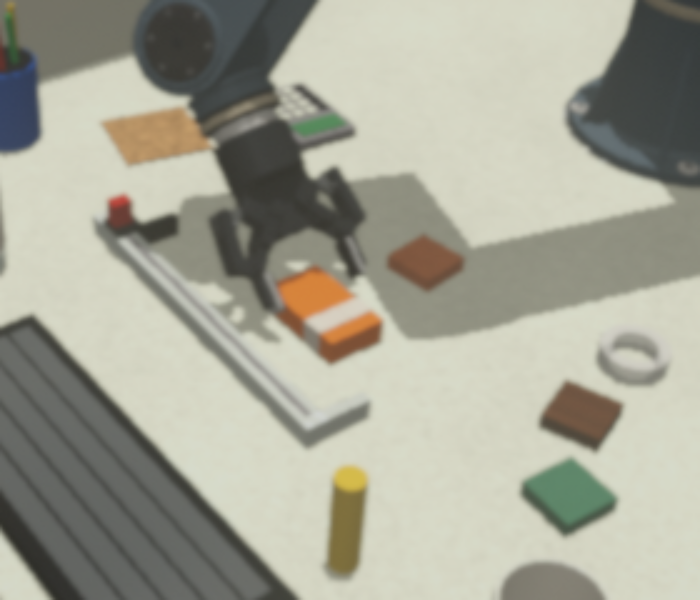

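The open fingers straddle the carton at about (310,305) in this crop. I'll lower the last 15 mm and close.

Emit:
{"fn": "servo_tool", "kwargs": {
  "commands": [
    [[0,0,-5],[0,0,0],85],
    [[0,0,-10],[0,0,0],85],
    [[0,0,-15],[0,0,0],85],
    [[0,0,-15],[0,0,0],85],
    [[0,0,-15],[0,0,0],50],
    [[0,0,-15],[0,0,0],50],
    [[0,0,-15],[0,0,0],50],
    [[0,0,-15],[0,0,0],50]
  ],
  "force": 60
}}

```text
t: 3.83
position: [0.5619, 0.0496, 0.0056]
orientation: [-179.2, -45.0, 88.8]
force: [0.1, -2.3, 2.2]
finger_gap: 0.0589
```

Emit:
{"fn": "servo_tool", "kwargs": {
  "commands": [
    [[0,0,0],[0,0,0],50],
    [[0,0,0],[0,0,0],50],
    [[0,0,5],[0,0,0],50],
    [[0,0,10],[0,0,0],50],
    [[0,0,20],[0,0,0],50],
    [[0,0,35],[0,0,0],50],
    [[0,0,50],[0,0,0],50],
    [[0,0,65],[0,0,0],50]
  ]
}}

```text
t: 4.5
position: [0.5615, 0.0499, 0.0715]
orientation: [-179.1, -45.0, 88.8]
force: [-0.2, -0.6, -2.2]
finger_gap: 0.0593
```

```bash
cat > snap.py <<'E'
from h import *
import sys
n,x0,x1,y0,y1,f,o=sys.argv[1],*map(float,sys.argv[2:7]),sys.argv[7]
c=camera(n)["pixels"][int(y0):int(y1),int(x0):int(x1),::-1]
cv2.imwrite(f"pics/{o}.png",cv2.resize(c,None,fx=f,fy=f,interpolation=cv2.INTER_CUBIC))
E
python3 snap.py scene 220 500 150 390 2.5 l1
```

```text
(no output)
```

View pics/l1.png

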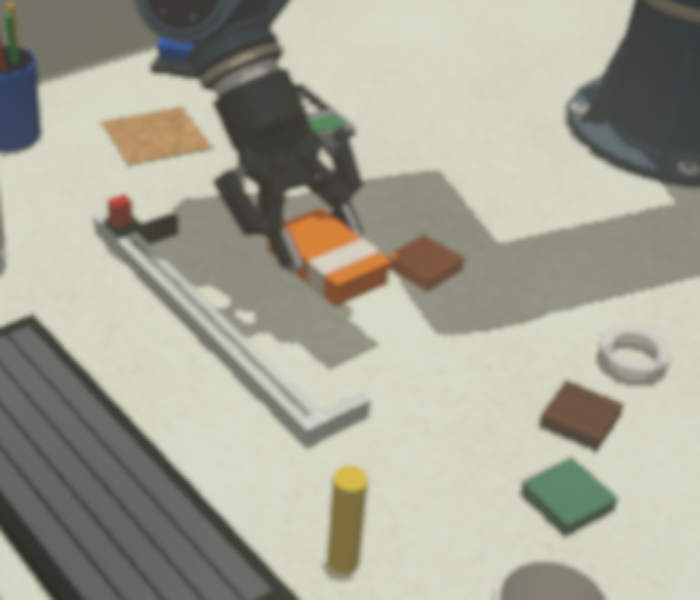

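The carton is held and level. Next I'll lift it, carry it across and turn it -90° about x.

Emit:
{"fn": "servo_tool", "kwargs": {
  "commands": [
    [[0,0,15],[-5.6,0,0],50],
    [[-2,-5,30],[-11.2,0,0],50],
    [[-5,-15,45],[-16.9,0,0],50],
    [[-9,-30,60],[-22.5,0,0],50],
    [[-13,-50,75],[-28.1,0,0],50],
    [[-17,-70,90],[-33.8,0,0],50],
    [[-21,-90,100],[-39.4,0,0],50],
    [[-25,-115,105],[-45,0,0],50]
  ]
}}

```text
t: 5.22
position: [0.537, -0.0657, 0.1775]
orientation: [179.8, 0.3, 89.1]
force: [0.2, 0.3, -2.8]
finger_gap: 0.0591
```

Emit:
{"fn": "servo_tool", "kwargs": {
  "commands": [
    [[-4,-33,1],[-5.6,0,0],50],
    [[-8,-66,2],[-11.2,0,0],50],
    [[-12,-99,3],[-16.9,0,0],50],
    [[-16,-132,4],[-22.5,0,0],50],
    [[-20,-165,5],[-28.1,0,0],50],
    [[-23,-198,5],[-33.8,0,0],50],
    [[-26,-231,5],[-39.4,0,0],50],
    [[-29,-266,5],[-45,0,0],50]
  ]
}}

```text
t: 5.88
position: [0.5077, -0.332, 0.1808]
orientation: [179.0, 45.2, 88.8]
force: [-0.1, 0.1, -1.2]
finger_gap: 0.0591
```

Emit:
{"fn": "servo_tool", "kwargs": {
  "commands": [
    [[0,0,-20],[0,0,0],50],
    [[0,0,-40],[0,0,0],50],
    [[0,0,-60],[0,0,0],50],
    [[0,0,-75],[0,0,0],50],
    [[0,0,-85],[0,0,0],50],
    [[0,0,-90],[0,0,0],50],
    [[0,0,-90],[0,0,0],50],
    [[0,0,-90],[0,0,0],50]
  ]
}}

```text
t: 6.55
position: [0.5077, -0.3312, 0.0906]
orientation: [179.1, 45.0, 88.8]
force: [0.4, -0.7, -2.3]
finger_gap: 0.059
```

```bash
python3 snap.py scene 180 420 80 290 3 l2; python3 snap.py top 340 560 160 350 3 l3
```

```text
(no output)
```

View pics/l2.png

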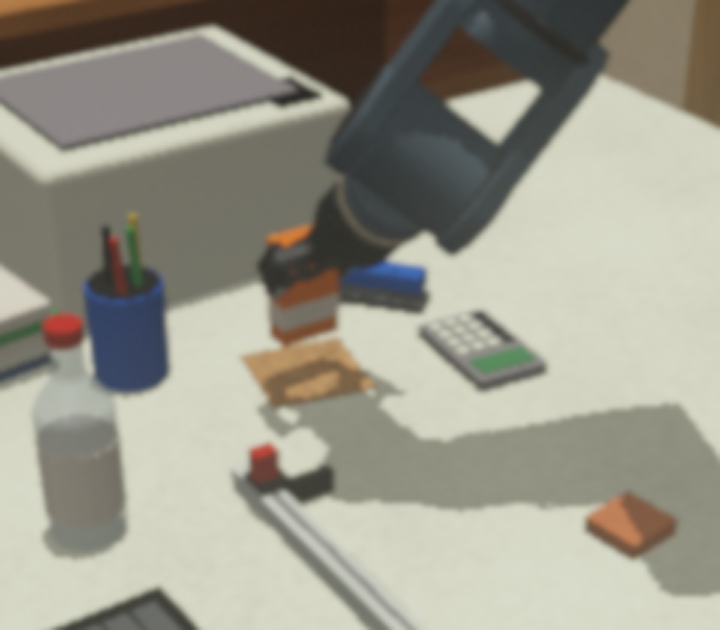

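View pics/l3.png

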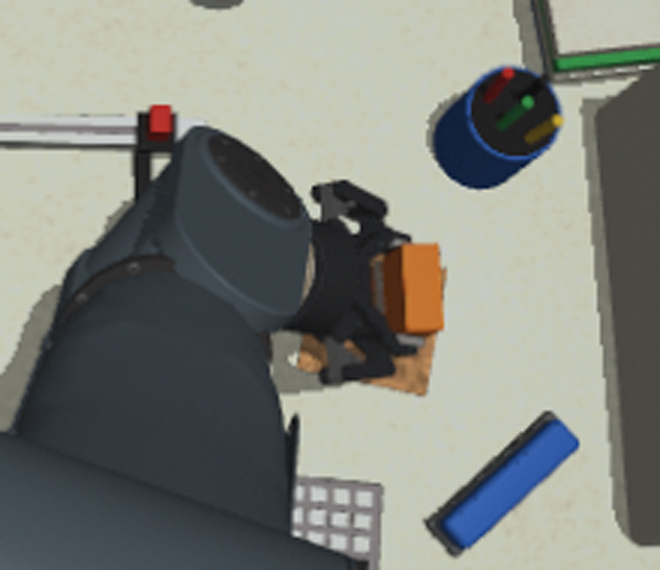

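The carton is upright over the mat. I'll lower it slowly until it touches.

Emit:
{"fn": "servo_tool", "kwargs": {
  "commands": [
    [[0,0,-10],[0,0,0],50],
    [[0,0,-20],[0,0,0],50],
    [[0,0,-28],[0,0,0],50],
    [[0,0,-34],[0,0,0],50],
    [[0,0,-37],[0,0,0],50],
    [[0,0,-39],[0,0,0],50],
    [[0,0,-40],[0,0,0],50],
    [[0,0,-40],[0,0,0],50]
  ]
}}

```text
t: 7.32
position: [0.5077, -0.3314, 0.0517]
orientation: [179.1, 45.1, 88.7]
force: [-4.6, 5.4, 10.8]
finger_gap: 0.0588
```

Emit:
{"fn": "servo_tool", "kwargs": {
  "commands": [
    [[0,0,-0.5],[0,0,0],50],
    [[0,0,-1],[0,0,0],50],
    [[0,0,-1.5],[0,0,0],50],
    [[0,0,-2],[0,0,0],50],
    [[0,0,-2],[0,0,0],50],
    [[0,0,-2],[0,0,0],50],
    [[0,0,-2],[0,0,0],50],
    [[0,0,-2],[0,0,0],50]
  ]
}}

```text
t: 7.98
position: [0.5078, -0.3317, 0.0517]
orientation: [179.1, 45.3, 88.7]
force: [-8.2, 14.8, 30.1]
finger_gap: 0.059
```

Emit:
{"fn": "servo_tool", "kwargs": {
  "commands": [
    [[0,0,0.5],[0,0,0],50],
    [[0,0,1.2],[0,0,0],50],
    [[0,0,1.2],[0,0,0],50],
    [[0,0,1.2],[0,0,0],60],
    [[0,0,1.2],[0,0,0],63],
    [[0,0,1.2],[0,0,0],67],
    [[0,0,1.2],[0,0,0],72],
    [[0,0,1.2],[0,0,0],78]
  ],
  "force": 20
}}

```text
t: 8.65
position: [0.5077, -0.3312, 0.0495]
orientation: [179.1, 45.0, 88.8]
force: [-0.6, 0.4, -0.7]
finger_gap: 0.0782
```

```bash
python3 snap.py scene 180 420 80 290 3 l4; python3 snap.py top 340 560 160 350 3 l5
```

```text
(no output)
```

View pics/l4.png

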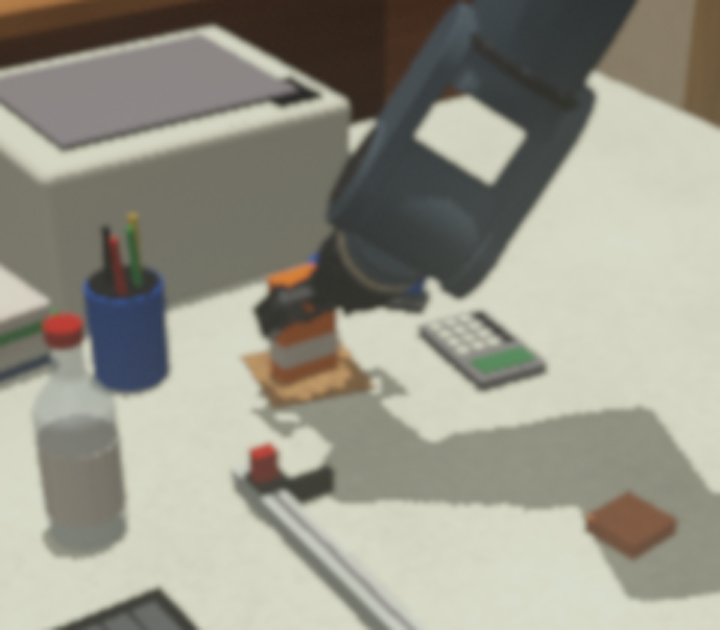

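View pics/l5.png

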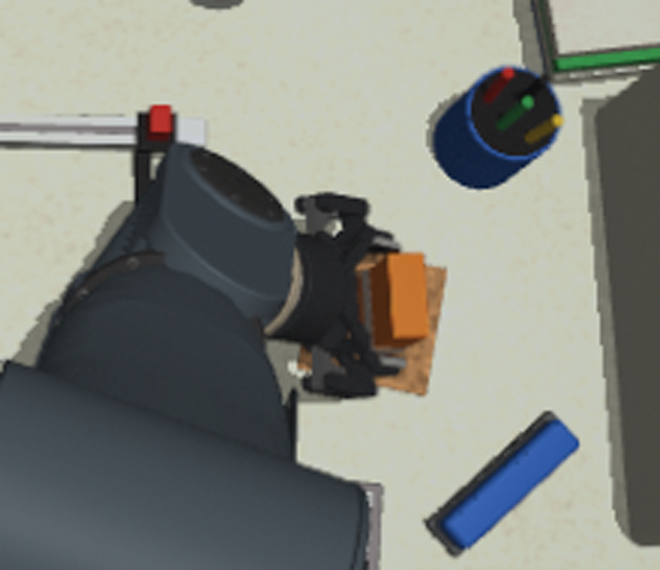

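The carton is standing free on the mat (400,300). I'll retract along the tool axis.

Emit:
{"fn": "servo_tool", "kwargs": {
  "commands": [
    [[0,5,5],[0,0,0],82],
    [[0,12,12],[0,0,0],85],
    [[0,22,22],[0,0,0],85],
    [[0,35,35],[0,0,0],85],
    [[0,50,50],[0,0,0],85],
    [[0,65,65],[0,0,0],85],
    [[0,80,80],[0,0,0],85],
    [[0,95,95],[0,0,0],85]
  ]
}}

```text
t: 9.42
position: [0.5075, -0.2347, 0.1458]
orientation: [179.1, 45.0, 88.8]
force: [-0.4, -0.1, 0.1]
finger_gap: 0.0852
```

Emit:
{"fn": "servo_tool", "kwargs": {
  "commands": [
    [[0,20,2],[5.6,0,0],85],
    [[-5,45,4],[11.2,0,0],85],
    [[-10,75,6],[16.9,0,0],85],
    [[-20,105,8],[22.5,0,0],85],
    [[-30,135,10],[28.1,0,0],85],
    [[-40,165,10],[33.8,0,0],85],
    [[-60,200,10],[39.4,0,0],85],
    [[-80,235,10],[45,0,0],85]
  ]
}}

```text
t: 10.08
position: [0.4272, 0.001, 0.1555]
orientation: [179.9, -0.3, 89.2]
force: [0.5, 0.3, -0.8]
finger_gap: 0.085
```

```bash
python3 - <<'E'
from h import *
from m import rects
o=readout.observe();print(o["position"],o["orientation"],o["joint_positions"].round(1))
c=cam("top");rects(c,.016)
# carton top face at z=.103
H=hsv(c);m=cv2.inRange(H,*[np.array(a,np.uint8) for a in ((10,180,140),(18,255,255))]);m[:,:420]=0
for b in blobs(m,100,3):
    p=plane(c,b.reshape(-1,2),.103)[:,:2]*1000;print("carton top",b.reshape(-1,2).mean(0),cv2.minAreaRect(p.astype(np.float32)))
cv2.imwrite("pics/n1.png",c["pixels"][:,:,::-1])
E
python3 snap.py scene 180 420 80 290 3 n2
```

```text
[0.42715526 0.00104152 0.15554372] [179.88517871  -0.31584603  89.17807923] [ -6.3  13.6 116.3   0.4  50.   -5.8]
green [175.  254.4] c 541.9 329.9 wh 53.9 53.0 ang 86.4
green [421.1 334.8] c 355.2 -220.3 wh 25.8 57.5 ang 82.9
walnut [ 59.4 182.8] c 748.2 645.8 wh 222.9 256.1 ang 88.9
walnut [199.6 288.5] c 463.9 271.4 wh 54.1 53.7 ang 19.3
walnut [465.8 263.8] c 512.1 -323.3 wh 71.7 44.2 ang 18.1
carton top [475.90277778 258.        ] ((508.5484313964844, -326.3425598144531), (56.09883117675781, 23.523162841796875), 0.20932920277118683)
```

View pics/n1.png

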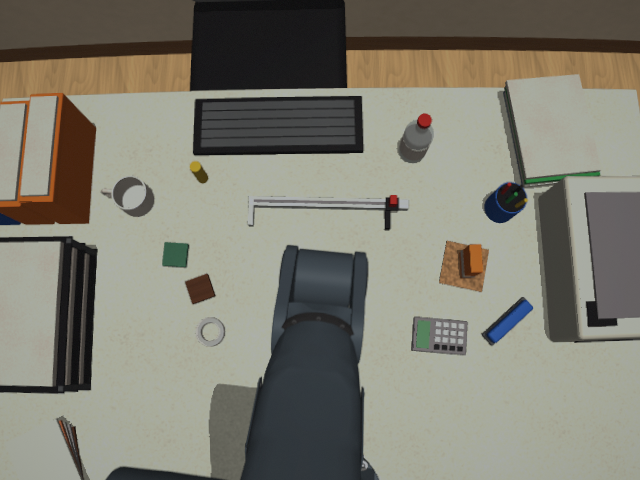

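View pics/n2.png

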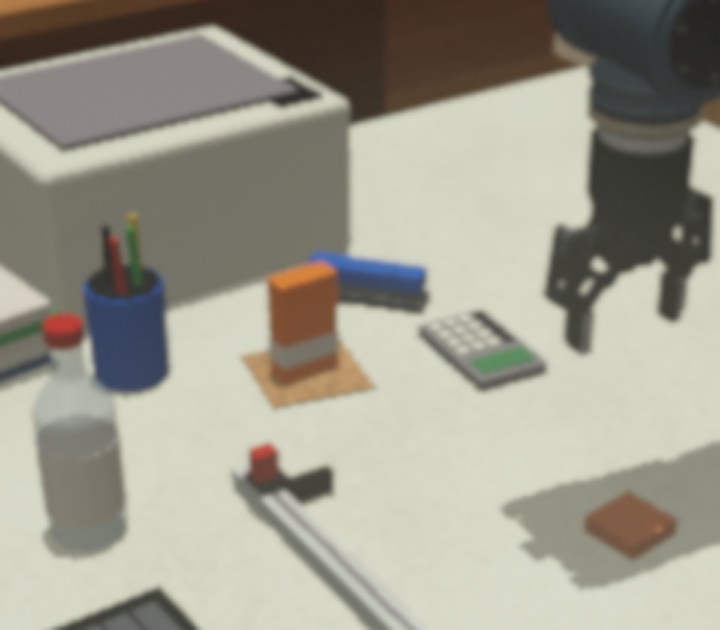

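The carton stands upright at about (508,-326) mm, close to the mat's centre, and the other samples haven't moved. I'll fetch the terracotta sample next.

Emit:
{"fn": "servo_tool", "kwargs": {
  "commands": [
    [[0,5,0],[0,0,7],85],
    [[0,10,0],[0,0,14],85],
    [[0,15,-10],[0,0,21],85],
    [[0,20,-20],[0,0,28],85],
    [[0,25,-30],[0,0,35],85],
    [[0,30,-40],[0,0,42],85],
    [[0,35,-50],[0,0,49],85],
    [[0,35,-60],[0,0,56],85]
  ]
}}

```text
t: 10.85
position: [0.4279, 0.0346, 0.0945]
orientation: [180.0, 0.0, 145.6]
force: [-0.3, -0.2, 0.4]
finger_gap: 0.0851
```

Emit:
{"fn": "servo_tool", "kwargs": {
  "commands": [
    [[0,0,0],[0,0,7],85],
    [[0,0,0],[0,0,14],85],
    [[0,0,0],[0,0,21],85],
    [[0,0,-10],[0,0,28],85],
    [[0,0,-20],[0,0,35],85],
    [[0,0,-30],[0,0,42],85],
    [[0,0,-40],[0,0,42],85],
    [[0,0,-45],[0,0,42],85]
  ]
}}

```text
t: 11.52
position: [0.4275, 0.034, 0.049]
orientation: [-180.0, -0.0, -172.8]
force: [-0.3, -0.6, -0.2]
finger_gap: 0.0848
```

```bash
python3 snap.py scene 320 460 180 300 5 t1
```

```text
(no output)
```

View pics/t1.png

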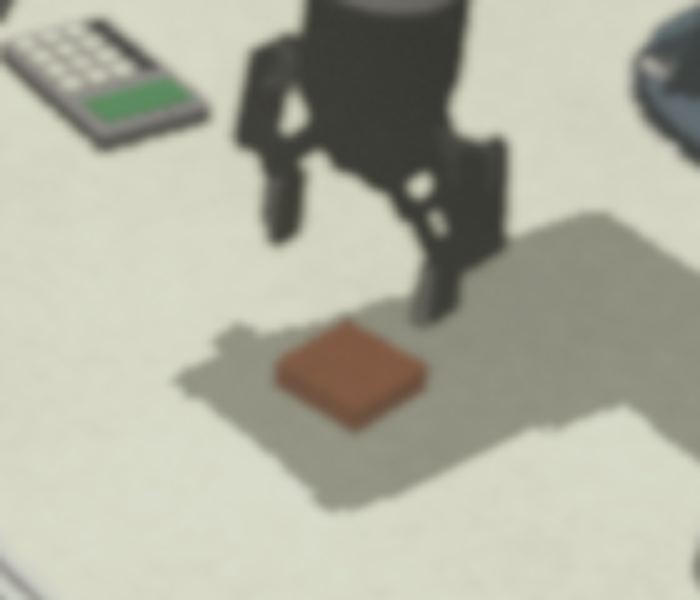

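Emit:
{"fn": "servo_tool", "kwargs": {
  "commands": [
    [[0,1,-15],[0,0,0],85],
    [[0,2,-30],[0,0,0],85],
    [[0,2,-42],[0,0,0],85],
    [[0,2,-48],[0,0,0],85],
    [[0,2,-48],[0,0,0],85],
    [[0,2,-48],[0,0,0],45],
    [[0,2,-48],[0,0,0],45],
    [[0,2,-48],[0,0,0],45]
  ],
  "force": 40
}}

```text
t: 12.23
position: [0.4281, 0.0358, 0.0024]
orientation: [-180.0, 0.1, -172.9]
force: [-7.3, 0.2, 22.4]
finger_gap: 0.0526
```

Emit:
{"fn": "servo_tool", "kwargs": {
  "commands": [
    [[0,0,0],[0,0,0],45],
    [[0,0,0],[0,0,0],45],
    [[0,0,0],[0,0,0],45],
    [[0,0,8],[0,0,0],45],
    [[0,0,20],[0,0,0],45],
    [[0,0,30],[0,0,0],45],
    [[0,0,40],[0,0,0],45],
    [[0,0,50],[0,0,0],45]
  ]
}}

```text
t: 12.9
position: [0.4278, 0.0358, 0.0527]
orientation: [-180.0, 0.0, -172.9]
force: [0.9, 0.5, -0.9]
finger_gap: 0.0526
```

```bash
python3 snap.py scene 320 460 180 300 5 t2; python3 -c "
import numpy as np
a=np.radians(-2.13);x=np.array([np.cos(a),np.sin(a)]);y=np.array([-np.sin(a),np.cos(a)])
O=np.array([652.4,154.4])
for s in(-57,-141,-225):
  for g in (-27,-37): print(s,g,(O+x*g+y*s).round(1))
"
```

```text
-57 -27 [623.3  98.4]
-57 -37 [613.3  98.8]
-141 -27 [620.2  14.5]
-141 -37 [610.2  14.9]
-225 -27 [617.1 -69.4]
-225 -37 [607.1 -69.1]
```

View pics/t2.png

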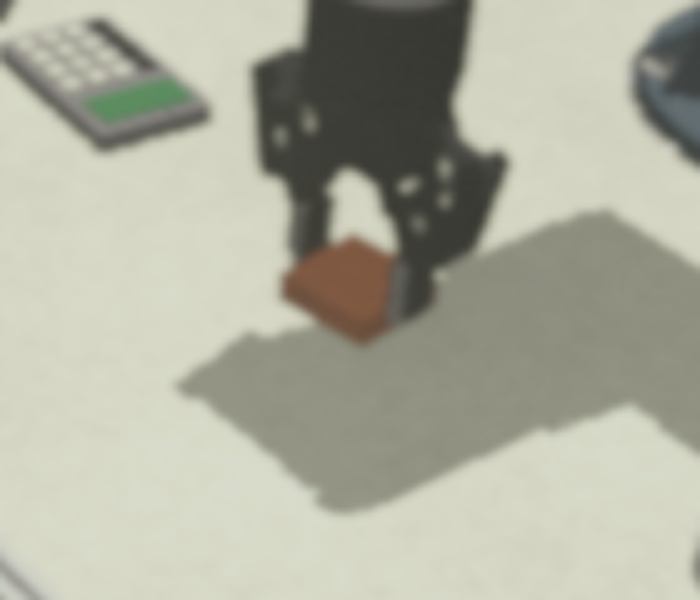

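The tile is gripped. I'll carry it to its slot, stopping 12 mm short of the rail, and square it up.

Emit:
{"fn": "servo_tool", "kwargs": {
  "commands": [
    [[22,-13,0],[0,0,-1.2],45],
    [[44,-26,0],[0,0,-2.4],45],
    [[66,-39,0],[0,0,-3.6],45],
    [[88,-52,0],[0,0,-4.8],45],
    [[110,-65,0],[0,0,-6],45],
    [[132,-78,0],[0,0,-7.2],45],
    [[155,-92,0],[0,0,-8.4],45],
    [[177,-105,0],[0,0,-9.2],45]
  ]
}}

```text
t: 13.62
position: [0.6056, -0.0701, 0.0516]
orientation: [-180.0, -0.0, 177.9]
force: [0.2, -0.6, -0.2]
finger_gap: 0.0526
```

Emit:
{"fn": "servo_tool", "kwargs": {
  "commands": [
    [[0,0,-10],[0,0,0],45],
    [[0,0,-20],[0,0,0],45],
    [[0,0,-30],[0,0,0],45],
    [[0,0,-38],[0,0,0],45],
    [[0,0,-43],[0,0,0],45],
    [[0,0,-47],[0,0,0],45],
    [[0,0,-49],[0,0,0],45],
    [[0,0,-49],[0,0,0],45]
  ]
}}

```text
t: 14.28
position: [0.6045, -0.069, 0.0027]
orientation: [180.0, -0.0, 177.9]
force: [0.7, -0.4, -0.9]
finger_gap: 0.0528
```

```bash
python3 snap.py scene 230 390 200 340 4.5 t3;python3 -c "
from h import *
print(readout.observe())"
```

```text
{'t': 14.3333, 'joint_positions': array([-1.08945135e+01,  4.33599742e+01,  9.30861250e+01, -4.65202890e-04,
        4.35335003e+01, -9.88373650e+01]), 'dq': array([-0.07304174,  0.05045621,  0.00908248, -0.04459416, -0.37717515,
       -0.01176242]), 'effort': array([ 2.10583076e-02, -6.38667941e+01, -2.08631819e+01,  2.35373336e-03,
        9.71774245e-02, -1.49512505e-05]), 'position': array([ 0.60467983, -0.06903098,  0.00276462]), 'orientation': array([-1.79996549e+02,  2.01090963e-02,  1.77943189e+02]), 'force': array([ 0.34028907,  0.40812938, -0.53846084]), 'moment': array([-0.01206031,  0.00646514, -0.03235687]), 'finger_gap': 0.053026063893014064}
```

View pics/t3.png

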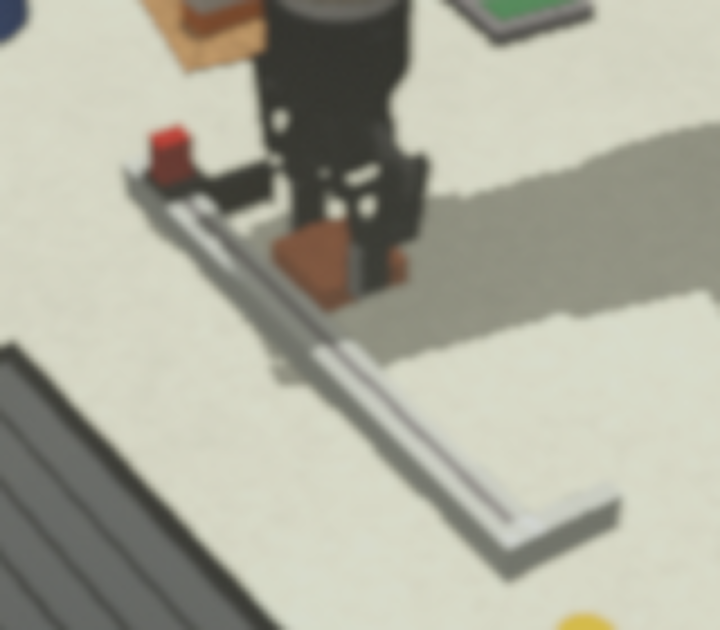

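Emit:
{"fn": "servo_tool", "kwargs": {
  "commands": [
    [[3,0,0],[0,0,0],45],
    [[6,0,0],[0,0,0],45],
    [[9,0,0],[0,0,0],45],
    [[11,0,0],[0,0,0],45],
    [[12,0,0],[0,0,0],45],
    [[13,0,0],[0,0,0],45],
    [[13.5,0,0],[0,0,0],45],
    [[13.5,0,0],[0,0,0],45]
  ]
}}

```text
t: 15.0
position: [0.6176, -0.0692, 0.0025]
orientation: [180.0, -0.1, 177.9]
force: [-4.6, 0.8, 5.3]
finger_gap: 0.0526
```

Emit:
{"fn": "servo_tool", "kwargs": {
  "commands": [
    [[0.3,0,0],[0,0,0],45],
    [[0.6,0,0],[0,0,0],45],
    [[0.9,0,0],[0,0,0],45],
    [[1.2,0,0],[0,0,0],45],
    [[1.4,0,0],[0,0,0],45],
    [[1.5,0,0],[0,0,0],45],
    [[1.5,0,0],[0,0,0],45],
    [[1.5,0,0],[0,0,0],45]
  ]
}}

```text
t: 15.67
position: [0.6176, -0.0692, 0.0025]
orientation: [180.0, -0.3, 177.9]
force: [-12.9, -0.5, 12.0]
finger_gap: 0.0527
```

It touches the bar at TCP x = 617.6. I'll ease off, open part way and lift.

Emit:
{"fn": "servo_tool", "kwargs": {
  "commands": [
    [[-0.7,0,0],[0,0,0],45],
    [[-1,0,0],[0,0,0],50],
    [[-1,0,0],[0,0,0],57],
    [[-1,0,0],[0,0,0],61],
    [[-1,0,0],[0,0,0],64],
    [[-1,0,0],[0,0,0],64],
    [[-1,0,8],[0,0,0],64],
    [[-1,0,20],[0,0,0],64]
  ],
  "force": 40
}}

```text
t: 16.33
position: [0.6181, -0.0691, 0.0223]
orientation: [180.0, -0.1, 177.9]
force: [-0.3, -0.2, -0.7]
finger_gap: 0.0645
```

Emit:
{"fn": "servo_tool", "kwargs": {
  "commands": [
    [[0,0,25],[0,0,0],64],
    [[0,0,50],[0,0,0],75],
    [[-10,20,75],[0,0,2],85],
    [[-30,45,75],[0,0,4],85],
    [[-50,75,75],[0,0,7],85],
    [[-70,110,75],[0,0,11],85],
    [[-95,150,75],[0,0,15],85],
    [[-120,190,75],[0,0,19],85]
  ]
}}

```text
t: 17.0
position: [0.5037, 0.1127, 0.0988]
orientation: [-180.0, 0.1, -162.9]
force: [1.3, -0.4, -0.7]
finger_gap: 0.0848
```

```bash
python3 - <<'E'
from h import *
from m import rects
o=readout.observe();print(o["position"],o["orientation"])
c=cam("top");rects(c,.016)
cv2.imwrite("pics/n3.png",c["pixels"][:,:,::-1])
E
```

```text
[0.5036547  0.11274083 0.09881111] [-1.79985461e+02  1.00575341e-01 -1.62909607e+02]
green [175.  254.4] c 542.0 329.8 wh 54.1 53.1 ang 86.4
green [422.8 332.4] c 355.2 -220.5 wh 26.6 57.5 ang 82.9
terra [351.9 219.4] c 616.5 -70.2 wh 52.3 53.3 ang 88.3
walnut [ 59.4 182.8] c 748.2 645.9 wh 222.7 256.1 ang 88.9
walnut [199.3 288.4] c 463.8 271.3 wh 53.8 53.7 ang 19.5
walnut [465.8 263.8] c 512.1 -323.3 wh 71.7 44.2 ang 18.1
```

View pics/n3.png

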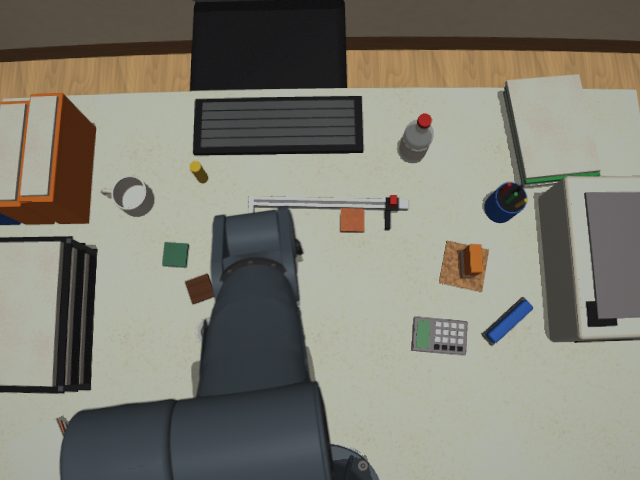

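Terracotta is flush with the bar at (352,220), and walnut and green haven't moved. Walnut is next.

Emit:
{"fn": "servo_tool", "kwargs": {
  "commands": [
    [[-5,25,-5],[0,0,0.5],85],
    [[-10,50,-10],[0,0,1],85],
    [[-15,75,-15],[0,0,1.5],85],
    [[-20,100,-22],[0,0,2],85],
    [[-26,125,-30],[0,0,2.5],85],
    [[-34,150,-38],[0,0,2.5],85],
    [[-34,150,-48],[0,0,2.5],85],
    [[-34,150,-48],[0,0,2.5],85]
  ]
}}

```text
t: 17.72
position: [0.4697, 0.262, 0.0489]
orientation: [-180.0, -0.1, -160.5]
force: [-0.2, 0.5, 1.0]
finger_gap: 0.085
```

```bash
python3 snap.py scene 380 540 230 370 4.5 w1
```

```text
(no output)
```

View pics/w1.png

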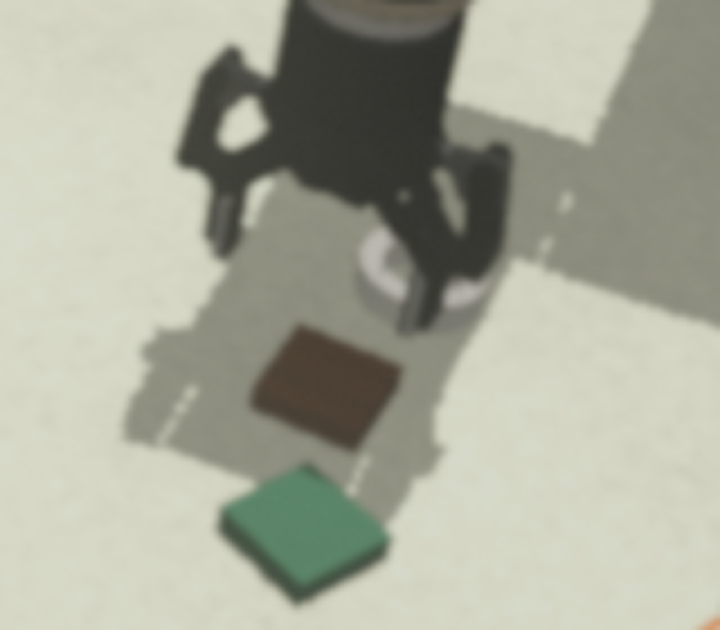

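Emit:
{"fn": "servo_tool", "kwargs": {
  "commands": [
    [[-3,5,-5],[0,0,0],85],
    [[-6,9.5,-10],[0,0,0],85],
    [[-6,9.5,-25],[0,0,0],85],
    [[-6,9.5,-38],[0,0,0],85],
    [[-6,9.5,-45],[0,0,0],85],
    [[-6,9.5,-45],[0,0,0],70],
    [[-6,9.5,-45],[0,0,0],45],
    [[-6,9.5,-45],[0,0,0],45]
  ],
  "force": 40
}}

```text
t: 18.43
position: [0.4649, 0.2711, 0.0054]
orientation: [180.0, 0.1, -160.6]
force: [-6.4, -3.9, 13.5]
finger_gap: 0.0528
```

Emit:
{"fn": "servo_tool", "kwargs": {
  "commands": [
    [[0,0,0],[0,0,0],45],
    [[0,0,0],[0,0,0],45],
    [[0,0,0],[0,0,0],45],
    [[0,0,8],[0,0,0],45],
    [[0,0,20],[0,0,0],45],
    [[0,0,30],[0,0,0],45],
    [[0,0,40],[0,0,0],45],
    [[0,0,50],[0,0,0],45]
  ]
}}

```text
t: 19.1
position: [0.4647, 0.2711, 0.056]
orientation: [180.0, 0.1, -160.6]
force: [-0.6, 0.7, -0.7]
finger_gap: 0.0528
```

Emit:
{"fn": "servo_tool", "kwargs": {
  "commands": [
    [[0,0,0],[0,0,0],45],
    [[0,0,0],[0,0,0],45],
    [[0,0,0],[0,0,0],45],
    [[0,0,0],[0,0,0],45],
    [[0,0,0],[0,0,0],45],
    [[0,0,0],[0,0,0],45],
    [[0,0,0],[0,0,0],45],
    [[0,0,0],[0,0,0],45]
  ]
}}

```text
t: 19.77
position: [0.4644, 0.271, 0.0543]
orientation: [-180.0, -0.0, -160.6]
force: [0.1, -0.1, -1.0]
finger_gap: 0.0528
```

```bash
python3 snap.py scene 380 540 230 370 4.5 w2
```

```text
(no output)
```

View pics/w2.png

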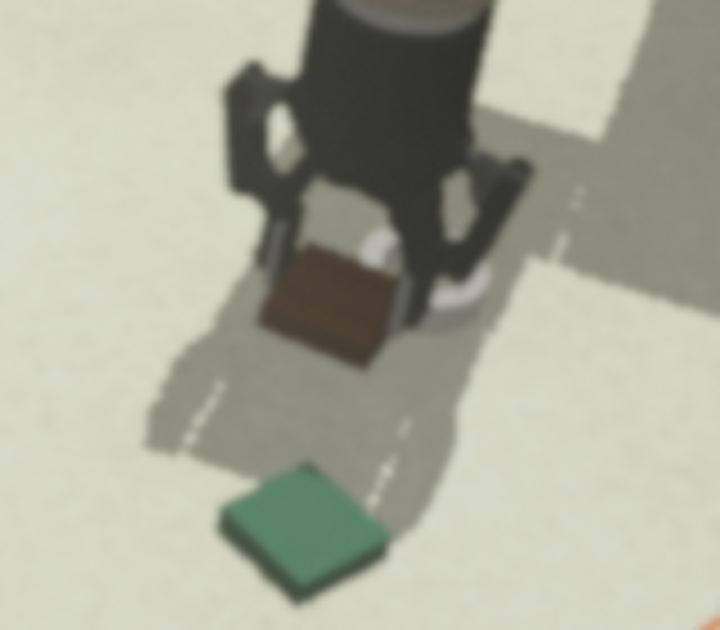

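Walnut is held. I'll carry it to the middle slot.

Emit:
{"fn": "servo_tool", "kwargs": {
  "commands": [
    [[9,-16,0],[0,0,-1.5],45],
    [[22,-40,0],[0,0,-4],45],
    [[40,-72,0],[0,0,-7],45],
    [[58,-104,0],[0,0,-10],45],
    [[76,-136,0],[0,0,-13],45],
    [[94,-168,0],[0,0,-16],45],
    [[112,-200,0],[0,0,-19],45],
    [[128,-228,0],[0,0,-21.5],45]
  ]
}}

```text
t: 20.48
position: [0.5933, 0.0408, 0.0545]
orientation: [-180.0, 0.0, 177.7]
force: [0.4, 0.6, -0.7]
finger_gap: 0.0525
```

Emit:
{"fn": "servo_tool", "kwargs": {
  "commands": [
    [[8,-14,-5],[0,0,0],45],
    [[13,-25,-15],[0,0,0],45],
    [[13,-28,-26],[0,0,0],45],
    [[13,-28,-35],[0,0,0],45],
    [[13,-28,-41],[0,0,0],45],
    [[13,-28,-45],[0,0,0],45],
    [[13,-28,-48],[0,0,0],45],
    [[13,-28,-48],[0,0,0],45]
  ]
}}

```text
t: 21.15
position: [0.6051, 0.0158, 0.0061]
orientation: [180.0, -0.0, 178.0]
force: [-1.1, -0.3, -0.8]
finger_gap: 0.0525
```

Emit:
{"fn": "servo_tool", "kwargs": {
  "commands": [
    [[4,0,0],[0,0,0],45],
    [[8,0,0],[0,0,0],45],
    [[11,0,0],[0,0,0],45],
    [[13,0,0],[0,0,0],45],
    [[14,0,0],[0,0,0],45],
    [[15,0,0],[0,0,0],45],
    [[16,0,0],[0,0,0],45],
    [[16.5,0,0],[0,0,0],45]
  ]
}}

```text
t: 21.82
position: [0.6188, 0.0151, 0.0061]
orientation: [-180.0, -0.5, 177.9]
force: [-19.5, -0.5, 12.7]
finger_gap: 0.0526
```

Emit:
{"fn": "servo_tool", "kwargs": {
  "commands": [
    [[0.3,0,0],[0,0,0],45],
    [[0.6,0,0],[0,0,0],45],
    [[0.6,0,0],[0,0,0],45],
    [[0.6,0,0],[0,0,0],45],
    [[0.6,0,0],[0,0,0],45],
    [[0.6,0,0],[0,0,0],45],
    [[0.6,0,0],[0,0,0],45],
    [[0.6,0,0],[0,0,0],45]
  ]
}}

```text
t: 22.48
position: [0.6188, 0.015, 0.0061]
orientation: [-180.0, -0.5, 177.9]
force: [-20.5, 0.1, 13.7]
finger_gap: 0.0531
```

Emit:
{"fn": "servo_tool", "kwargs": {
  "commands": [
    [[-1.5,0,0],[0,0,0],45],
    [[-2.2,0,0],[0,0,0],50],
    [[-2.2,0,0],[0,0,0],57],
    [[-2.2,0,0],[0,0,0],61],
    [[-2.2,0,0],[0,0,0],64],
    [[-2.2,0,0],[0,0,0],64],
    [[-2.2,0,8],[0,0,0],64],
    [[-2.2,0,20],[0,0,0],64]
  ]
}}

```text
t: 23.15
position: [0.6199, 0.015, 0.0264]
orientation: [180.0, -0.1, 177.9]
force: [0.3, -0.0, 0.8]
finger_gap: 0.0638
```

Emit:
{"fn": "servo_tool", "kwargs": {
  "commands": [
    [[0,0,25],[0,0,0],64],
    [[0,0,50],[0,0,0],75],
    [[-10,30,65],[0,0,0],85],
    [[-20,60,65],[0,0,0],85],
    [[-30,95,65],[0,0,0],85],
    [[-40,130,65],[0,0,0],85],
    [[-50,165,65],[0,0,0],85],
    [[-60,200,65],[0,0,0],85]
  ]
}}

```text
t: 23.82
position: [0.56, 0.2166, 0.093]
orientation: [180.0, 0.1, 177.9]
force: [0.3, -0.1, -0.2]
finger_gap: 0.0845
```

```bash
python3 - <<'E'
from h import *
from m import rects
o=readout.observe();print(o["position"],o["orientation"])
c=cam("top");rects(c,.016)
cv2.imwrite("pics/n4.png",c["pixels"][:,:,::-1])
E
```

```text
[0.56003559 0.21661607 0.093031  ] [1.79970039e+02 8.70994283e-02 1.77914174e+02]
green [423.1 333. ] c 355.9 -220.1 wh 26.7 57.4 ang 84.4
terra [351.8 219.5] c 616.4 -70.3 wh 52.2 53.4 ang 88.3
walnut [ 59.4 182.7] c 748.2 645.9 wh 222.7 256.1 ang 88.9
walnut [314.9 218.5] c 619.8 11.4 wh 52.4 53.6 ang 89.1
walnut [465.7 264. ] c 511.5 -323.1 wh 69.4 44.1 ang 18.9
```

View pics/n4.png

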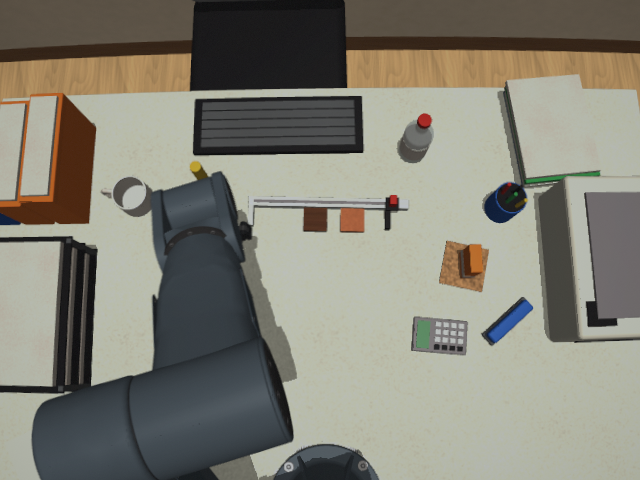

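Emit:
{"fn": "servo_tool", "kwargs": {
  "commands": [
    [[-3,20,0],[0,0,0],85],
    [[-6,40,0],[0,0,0],85],
    [[-9,60,-5],[0,0,-0.5],85],
    [[-12,80,-12],[0,0,-1],85],
    [[-15,100,-20],[0,0,-1.5],85],
    [[-18,113,-30],[0,0,-1.5],85],
    [[-18,113,-40],[0,0,-1.5],85],
    [[-18,113,-40],[0,0,-1.5],85]
  ]
}}

```text
t: 24.53
position: [0.5413, 0.3276, 0.0498]
orientation: [-179.9, -0.1, 176.5]
force: [0.3, -0.1, -0.6]
finger_gap: 0.0851
```

```bash
python3 - <<'E'
from h import *
s=cam("scene");H=hsv(s)
m=cv2.inRange(H,*[np.array(a,np.uint8) for a in ((55,60,30),(90,255,200))]);m[:260]=0;m[420:]=0
for b in blobs(m,80,2):
    print(b.reshape(-1,2).mean(0),cv2.boundingRect(b), plane(s,b.reshape(-1,2),.012).mean(0).round(4))
E
python3 snap.py scene 380 540 260 400 4.5 gr1
```

```text
[446.65048544 346.14563107] (433, 335, 31, 23) [0.5432 0.3337 0.012 ]
```

View pics/gr1.png

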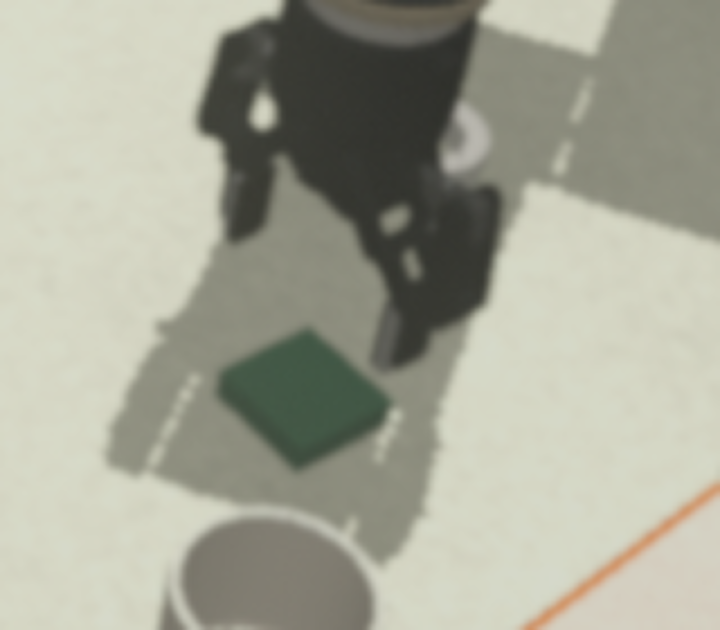

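Green hasn't moved and the fingers are centred over it. I'll lower and grip.

Emit:
{"fn": "servo_tool", "kwargs": {
  "commands": [
    [[0,1,-8],[0,0,0],85],
    [[0,2,-18],[0,0,0],85],
    [[0,2,-30],[0,0,0],85],
    [[0,2,-40],[0,0,0],85],
    [[0,2,-45],[0,0,0],85],
    [[0,2,-45],[0,0,0],70],
    [[0,2,-45],[0,0,0],45],
    [[0,2,-45],[0,0,0],45]
  ],
  "force": 40
}}

```text
t: 25.3
position: [0.5427, 0.3302, 0.0071]
orientation: [180.0, 0.0, 176.4]
force: [-2.7, -1.9, 6.5]
finger_gap: 0.0524
```

Emit:
{"fn": "servo_tool", "kwargs": {
  "commands": [
    [[0,0,0],[0,0,0],45],
    [[0,0,0],[0,0,0],45],
    [[0,0,0],[0,0,0],45],
    [[0,0,8],[0,0,0],45],
    [[0,0,20],[0,0,0],45],
    [[0,0,30],[0,0,0],45],
    [[0,0,40],[0,0,0],45],
    [[0,0,50],[0,0,0],45]
  ]
}}

```text
t: 25.97
position: [0.5426, 0.3301, 0.0581]
orientation: [180.0, 0.0, 176.4]
force: [-0.1, 0.3, -0.7]
finger_gap: 0.0525
```

```bash
python3 snap.py scene 380 540 260 400 4.5 gr2
```

```text
(no output)
```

View pics/gr2.png

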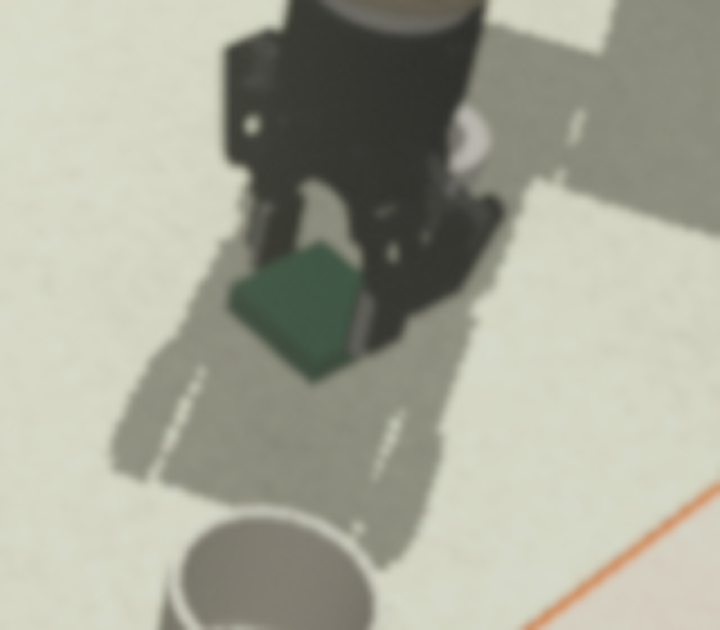

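Green is held. I'll place it in the slot next to the fixed stop.

Emit:
{"fn": "servo_tool", "kwargs": {
  "commands": [
    [[5,-15,0],[0,0,0.2],45],
    [[12,-40,0],[0,0,0.4],45],
    [[20,-72,0],[0,0,0.6],45],
    [[29,-104,0],[0,0,0.8],45],
    [[38,-136,0],[0,0,1],45],
    [[46,-168,0],[0,0,1.2],45],
    [[54,-200,0],[0,0,1.4],45],
    [[60,-222,0],[0,0,1.5],45]
  ]
}}

```text
t: 26.68
position: [0.6028, 0.1053, 0.0569]
orientation: [-180.0, 0.0, 177.9]
force: [0.6, 0.4, -1.0]
finger_gap: 0.0526
```

Emit:
{"fn": "servo_tool", "kwargs": {
  "commands": [
    [[2,-8,-5],[0,0,0],45],
    [[2,-11,-15],[0,0,0],45],
    [[2,-11,-26],[0,0,0],45],
    [[2,-11,-35],[0,0,0],45],
    [[2,-11,-41],[0,0,0],45],
    [[2,-11,-46],[0,0,0],45],
    [[2,-11,-50],[0,0,0],45],
    [[2,-11,-50],[0,0,0],45]
  ]
}}

```text
t: 27.35
position: [0.604, 0.0979, 0.0071]
orientation: [180.0, -0.1, 178.0]
force: [-7.1, 0.8, 10.1]
finger_gap: 0.0525
```

Emit:
{"fn": "servo_tool", "kwargs": {
  "commands": [
    [[4,0,0],[0,0,0],45],
    [[8,0,0],[0,0,0],45],
    [[12,0,0],[0,0,0],45],
    [[14,0,0],[0,0,0],45],
    [[15,0,0],[0,0,0],45],
    [[16,0,0],[0,0,0],45],
    [[16,0,0],[0,0,0],45],
    [[16,0,0],[0,0,0],45]
  ]
}}

```text
t: 28.02
position: [0.6198, 0.0977, 0.0071]
orientation: [-180.0, -0.1, 178.0]
force: [-7.4, -0.2, 10.4]
finger_gap: 0.0526
```

Emit:
{"fn": "servo_tool", "kwargs": {
  "commands": [
    [[1,0,0.5],[0,0,0],45],
    [[2,0,0.5],[0,0,0],45],
    [[3,0,0.5],[0,0,0],45],
    [[4,0,0.5],[0,0,0],45],
    [[4.5,0,0.5],[0,0,0],45],
    [[5,0,0.5],[0,0,0],45],
    [[5,0,0.5],[0,0,0],45],
    [[5,0,0.5],[0,0,0],45]
  ]
}}

```text
t: 28.68
position: [0.6227, 0.0975, 0.0071]
orientation: [-180.0, -0.4, 177.9]
force: [-18.1, 0.8, 17.2]
finger_gap: 0.0524
```

Contact. I'll release and lift.

Emit:
{"fn": "servo_tool", "kwargs": {
  "commands": [
    [[-1.3,0,0.2],[0,0,0],45],
    [[-1.8,0,0.4],[0,0,0],50],
    [[-1.8,0,0.4],[0,0,0],57],
    [[-1.8,0,0.4],[0,0,0],61],
    [[-1.8,0,0.4],[0,0,0],63],
    [[-1.8,0,0.4],[0,0,0],63],
    [[-1.8,0,8],[0,0,0],63],
    [[-1.8,0,20],[0,0,0],63]
  ]
}}

```text
t: 29.35
position: [0.623, 0.0969, 0.0267]
orientation: [-180.0, -0.1, 177.9]
force: [-0.7, -0.0, 0.3]
finger_gap: 0.0627
```

Emit:
{"fn": "servo_tool", "kwargs": {
  "commands": [
    [[0,0,25],[0,0,0],63],
    [[0,0,50],[0,0,0],63],
    [[0,0,75],[0,0,0],40],
    [[-20,-20,90],[0,0,0],0],
    [[-50,-45,90],[0,0,0],0],
    [[-80,-75,90],[0,0,0],0],
    [[-115,-105,90],[0,0,0],0],
    [[-150,-135,90],[0,0,0],0]
  ]
}}

```text
t: 30.02
position: [0.4796, -0.0327, 0.1182]
orientation: [-180.0, 0.1, 178.0]
force: [-0.1, -1.5, -0.5]
finger_gap: 0.0001
```

```bash
python3 - <<'E'
from h import *
from m import rects
o=readout.observe();print(o["position"],o["orientation"],o["joint_positions"].round(1))
c=cam("top");rects(c,.016)
cv2.imwrite("pics/n5.png",cv2.resize(c["pixels"][170:260,230:430,::-1],None,fx=4,fy=4,interpolation=cv2.INTER_CUBIC))
E
```

```text
[ 0.47963005 -0.03266996  0.11821781] [-1.79982088e+02  1.08790622e-01  1.77952540e+02] [ -9.4  22.2 110.5  -0.   47.2 -97.4]
green [278.6 218. ] c 622.3 95.2 wh 52.3 51.4 ang 89.1
green [422.9 332.3] c 355.4 -220.3 wh 25.9 58.0 ang 82.4
terra [352.3 215.6] c 625.2 -71.5 wh 53.4 36.1 ang 83.3
walnut [ 59.4 182.8] c 748.2 645.9 wh 222.7 256.1 ang 88.9
walnut [465.8 263.8] c 512.1 -323.3 wh 71.7 44.2 ang 18.1
walnut [313.7 214. ] c 625.8 11.2 wh 52.4 42.1 ang 89.5
```

View pics/n5.png

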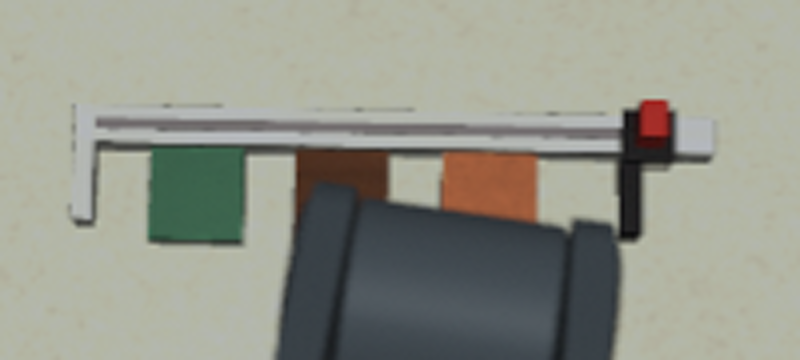

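All three samples are flush against the bar, with gaps between them. I'll go behind the red knob with the fingers shut.

Emit:
{"fn": "servo_tool", "kwargs": {
  "commands": [
    [[22,-23,0],[0,0,0],0],
    [[44,-46,0],[0,0,0],0],
    [[66,-69,0],[0,0,0],0],
    [[88,-92,0],[0,0,0],0],
    [[110,-115,0],[0,0,0],0],
    [[132,-138,0],[0,0,0],0],
    [[154,-161,0],[0,0,0],0],
    [[172,-182,0],[0,0,0],0]
  ]
}}

```text
t: 30.73
position: [0.6543, -0.2153, 0.1184]
orientation: [-180.0, 0.1, 177.9]
force: [0.6, 0.5, 0.5]
finger_gap: 0.0001
```

Emit:
{"fn": "servo_tool", "kwargs": {
  "commands": [
    [[0,0,-15],[0,0,0],0],
    [[0,0,-30],[0,0,0],0],
    [[0,0,-45],[0,0,0],0],
    [[0,0,-58],[0,0,0],0],
    [[0,0,-68],[0,0,0],0],
    [[0,0,-76],[0,0,0],0],
    [[0,0,-76],[0,0,0],0],
    [[0,0,-76],[0,0,0],0]
  ]
}}

```text
t: 31.4
position: [0.6529, -0.2137, 0.041]
orientation: [180.0, -0.0, 177.9]
force: [0.7, -0.7, 0.5]
finger_gap: -0.0001
```

```bash
python3 snap.py scene 210 370 180 320 4.5 k1
```

```text
(no output)
```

View pics/k1.png

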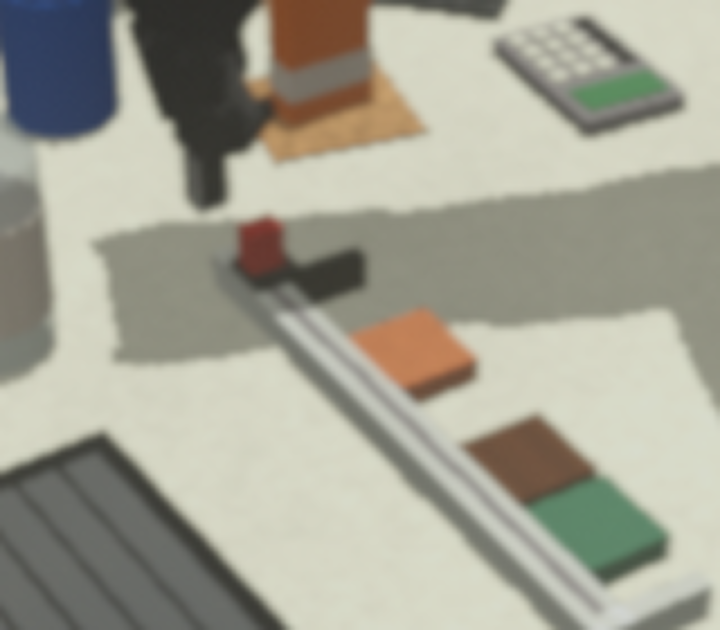

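The scene view shows green (600,525) touching walnut (530,455), so one of them has been moved. I'll check from above.

```bash
python3 - <<'E'
from h import *
from m import rects
c=cam("top");rects(c,.016)
cv2.imwrite("pics/n6.png",cv2.resize(c["pixels"][170:260,230:430,::-1],None,fx=4,fy=4,interpolation=cv2.INTER_CUBIC))
E
```

```text
green [278.2 218. ] c 621.2 95.7 wh 52.5 53.7 ang 89.1
terra [351.8 219.4] c 616.5 -70.3 wh 52.2 53.7 ang 88.3
walnut [ 59.5 182.8] c 748.2 646.1 wh 222.3 256.1 ang 88.9
walnut [301.8 218.3] c 620.3 43.0 wh 52.0 53.6 ang 89.1
walnut [466.1 267.1] c 511.8 -322.8 wh 68.5 42.2 ang 17.0
```

View pics/n6.png

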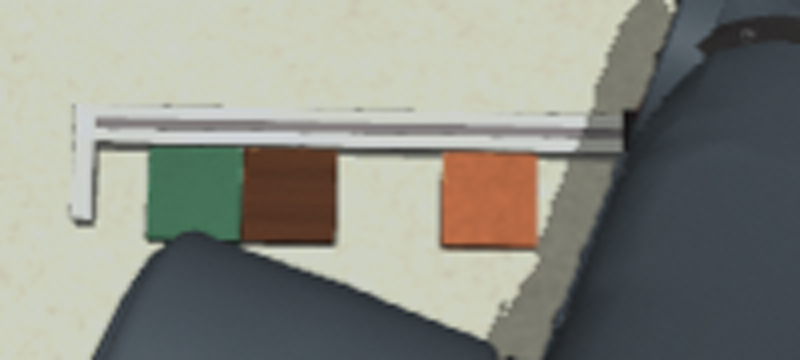

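Walnut was nudged along the rail against green and is still flush, so this does no harm. I'll push the stop along the rail direction.

Emit:
{"fn": "servo_tool", "kwargs": {
  "commands": [
    [[0,8,0],[0,0,0],0],
    [[0,16,0],[0,0,0],0],
    [[0.5,24,0],[0,0,0],0],
    [[1,32,0],[0,0,0],0],
    [[1.3,40,0],[0,0,0],0],
    [[1.6,48,0],[0,0,0],0],
    [[1.9,56,0],[0,0,0],0],
    [[2.2,64,0],[0,0,0],0]
  ]
}}

```text
t: 32.17
position: [0.6552, -0.149, 0.0411]
orientation: [-180.0, 0.0, 177.9]
force: [-0.6, -1.0, 1.3]
finger_gap: -0.0001
```

Emit:
{"fn": "servo_tool", "kwargs": {
  "commands": [
    [[0.3,7,0],[0,0,0],0],
    [[0.6,14,0],[0,0,0],0],
    [[0.9,21,0],[0,0,0],0],
    [[1.2,28,0],[0,0,0],0],
    [[1.5,35,0],[0,0,0],0],
    [[1.8,42,0],[0,0,0],0],
    [[2,47,0],[0,0,0],0],
    [[2.2,50,0],[0,0,0],0]
  ]
}}

```text
t: 32.83
position: [0.6572, -0.099, 0.0409]
orientation: [180.0, -0.0, 178.0]
force: [-0.9, -2.0, -0.0]
finger_gap: 0.0001
```

```bash
python3 snap.py scene 230 390 200 340 4.5 k2; python3 snap.py top 230 430 170 260 4 k3
```

```text
(no output)
```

View pics/k2.png

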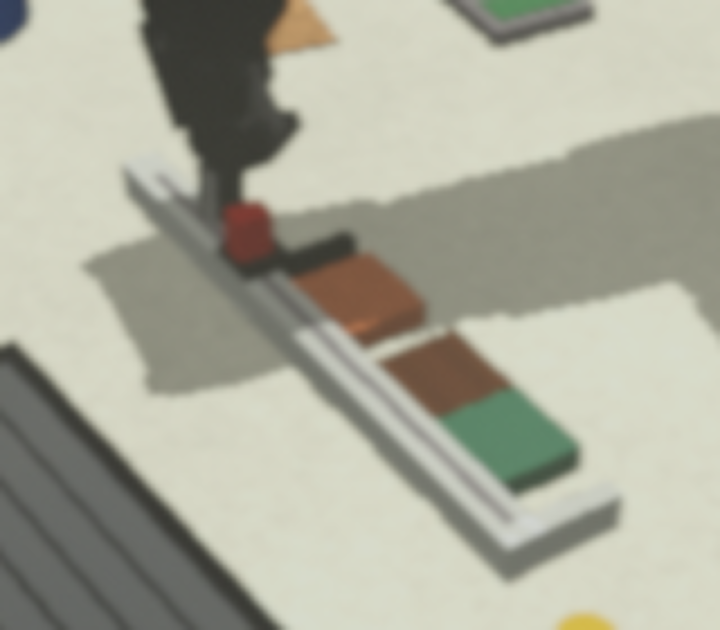

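View pics/k3.png

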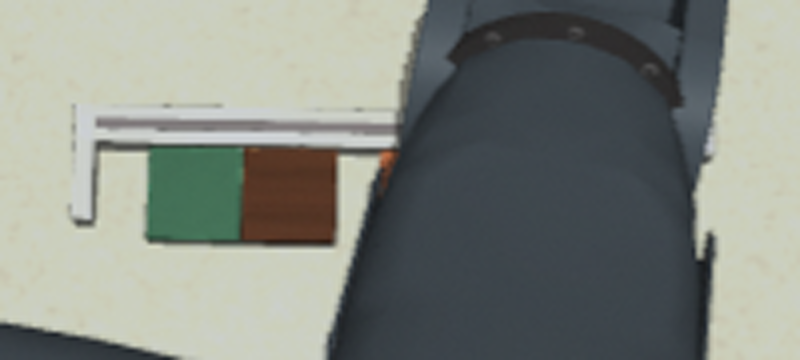

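The stop is already pushing terracotta (360,300) along the bar. About 60 mm remain, so I'll go on more slowly.

Emit:
{"fn": "servo_tool", "kwargs": {
  "commands": [
    [[0.2,5,0],[0,0,0],0],
    [[0.4,10,0],[0,0,0],0],
    [[0.6,15,0],[0,0,0],0],
    [[0.8,20,0],[0,0,0],0],
    [[1,25,0],[0,0,0],0],
    [[1.2,30,0],[0,0,0],0],
    [[1.3,34,0],[0,0,0],0],
    [[1.4,37,0],[0,0,0],0]
  ]
}}

```text
t: 33.6
position: [0.6586, -0.0622, 0.0409]
orientation: [-180.0, -0.0, 177.9]
force: [-0.6, -3.0, -0.6]
finger_gap: 0.0
```

Emit:
{"fn": "servo_tool", "kwargs": {
  "commands": [
    [[0.1,2,0],[0,0,0],0],
    [[0.2,4,0],[0,0,0],0],
    [[0.2,6,0],[0,0,0],0],
    [[0.3,8,0],[0,0,0],0],
    [[0.4,10,0],[0,0,0],0],
    [[0.5,12,0],[0,0,0],0],
    [[0.5,13,0],[0,0,0],0],
    [[0.5,14,0],[0,0,0],0]
  ]
}}

```text
t: 34.27
position: [0.6591, -0.0487, 0.0409]
orientation: [180.0, -0.0, 177.9]
force: [-0.0, -1.6, -3.2]
finger_gap: 0.0003
```

```bash
python3 snap.py scene 230 390 200 340 4.5 k4; python3 snap.py top 230 430 170 260 4 k5
```

```text
(no output)
```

View pics/k4.png

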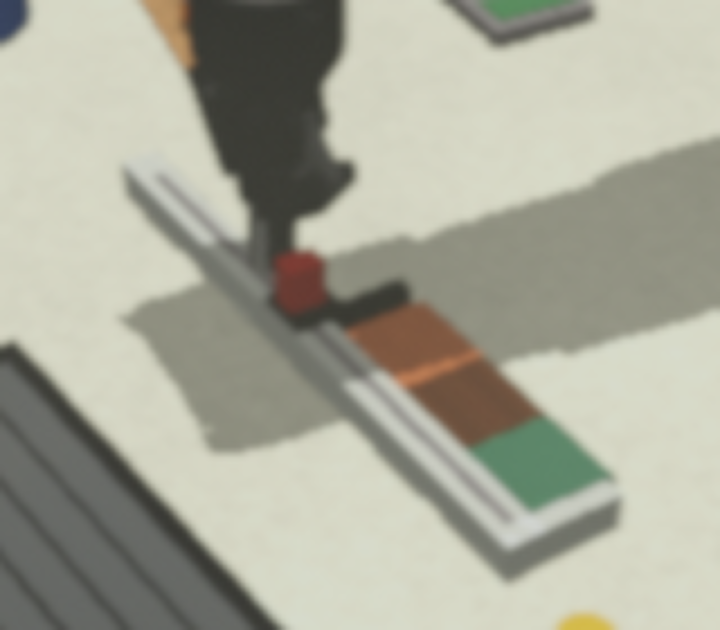

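View pics/k5.png

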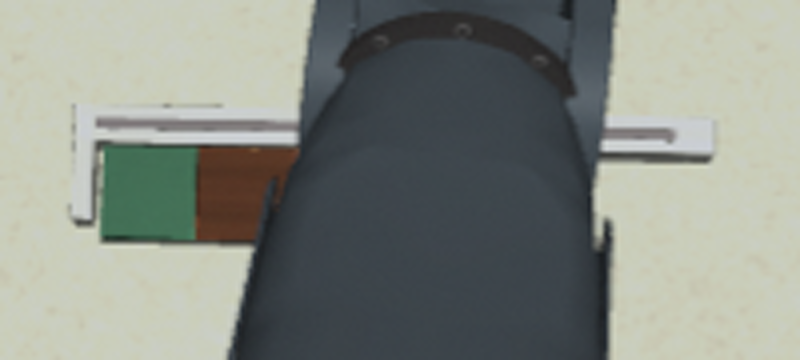

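The row is within about 2-3 mm of the fixed stop. I'll close it gently until I feel resistance.

Emit:
{"fn": "servo_tool", "kwargs": {
  "commands": [
    [[0,0.5,0],[0,0,0],0],
    [[0,1,0],[0,0,0],0],
    [[0,1.5,0],[0,0,0],0],
    [[0.1,2,0],[0,0,0],0],
    [[0.1,2.5,0],[0,0,0],0],
    [[0.1,3,0],[0,0,0],0],
    [[0.1,3,0],[0,0,0],0],
    [[0.1,3,0],[0,0,0],0]
  ]
}}

```text
t: 35.03
position: [0.6593, -0.0457, 0.041]
orientation: [180.0, 0.0, 177.9]
force: [-0.6, -3.2, -0.9]
finger_gap: 0.0
```

Emit:
{"fn": "servo_tool", "kwargs": {
  "commands": [
    [[0,0.4,0],[0,0,0],0],
    [[0,0.8,0],[0,0,0],0],
    [[0,1.2,0],[0,0,0],0],
    [[0,1.6,0],[0,0,0],0],
    [[0.1,2,0],[0,0,0],0],
    [[0.1,2,0],[0,0,0],0],
    [[0.1,2,0],[0,0,0],0],
    [[0.1,2,0],[0,0,0],0]
  ]
}}

```text
t: 35.7
position: [0.6594, -0.0441, 0.041]
orientation: [-180.0, 0.0, 177.9]
force: [0.4, -5.3, -0.9]
finger_gap: 0.0001
```

Emit:
{"fn": "servo_tool", "kwargs": {
  "commands": [
    [[0,0.4,0],[0,0,0],0],
    [[0,0.8,0],[0,0,0],0],
    [[0,1,0],[0,0,0],0],
    [[0,1,0],[0,0,0],0],
    [[0,1,0],[0,0,0],0],
    [[0,1,0],[0,0,0],0],
    [[0,1,0],[0,0,0],0],
    [[0,1,0],[0,0,0],0]
  ]
}}

```text
t: 36.37
position: [0.6594, -0.044, 0.0411]
orientation: [-179.9, 0.0, 177.9]
force: [-0.5, -10.8, -0.8]
finger_gap: -0.0
```

Firm contact: the position has stopped changing and the force is 11 N. I'll back away and check.

Emit:
{"fn": "servo_tool", "kwargs": {
  "commands": [
    [[0,-1,0],[0,0,0],0],
    [[0,-3,0],[0,0,0],0],
    [[0,-8,0],[0,0,0],0],
    [[0,-15,0],[0,0,0],0],
    [[0,-20,15],[0,0,0],0],
    [[0,-20,35],[0,0,0],0],
    [[0,-20,60],[0,0,0],0],
    [[0,-20,90],[0,0,0],0]
  ]
}}

```text
t: 37.03
position: [0.6586, -0.0631, 0.1309]
orientation: [180.0, -0.1, 177.9]
force: [-0.5, 0.5, 1.0]
finger_gap: 0.0
```

Emit:
{"fn": "servo_tool", "kwargs": {
  "commands": [
    [[-30,0,10],[0,0,0],0],
    [[-60,0,20],[0,0,0],0],
    [[-90,0,30],[0,0,0],0],
    [[-120,0,40],[0,0,0],0],
    [[-150,0,50],[0,0,0],0],
    [[-180,0,60],[0,0,0],0],
    [[-210,0,70],[0,0,0],0],
    [[-240,0,80],[0,0,0],0]
  ]
}}

```text
t: 37.7
position: [0.4179, -0.0629, 0.2114]
orientation: [180.0, 0.0, 177.9]
force: [-0.2, 0.2, 0.8]
finger_gap: -0.0
```

Emit:
{"fn": "servo_tool", "kwargs": {
  "commands": [
    [[0,0,0],[0,0,0],0],
    [[0,0,0],[0,0,0],0],
    [[0,0,0],[0,0,0],0],
    [[0,0,0],[0,0,0],0],
    [[0,0,0],[0,0,0],0],
    [[0,0,0],[0,0,0],0],
    [[0,0,0],[0,0,0],0],
    [[0,0,0],[0,0,0],0]
  ]
}}

```text
t: 38.37
position: [0.4195, -0.0627, 0.2107]
orientation: [180.0, -0.0, 177.9]
force: [0.6, -0.2, -0.7]
finger_gap: -0.0003
```

```bash
python3 - <<'E'
from h import *
from m import rects
c=cam("top");rects(c,.016)
a=np.radians(-2.13);X=np.array([np.cos(a),np.sin(a)]);Y=np.array([-np.sin(a),np.cos(a)]);O=np.array([652.4,154.4])
for i in(27,81,135): print("place",(O-27*X-i*Y).round(1))
cv2.imwrite("pics/f1.png",cv2.resize(c["pixels"][170:260,230:430,::-1],None,fx=4,fy=4,interpolation=cv2.INTER_CUBIC))
cv2.imwrite("pics/f2.png",c["pixels"][:,:,::-1])
H=hsv(c);m=cv2.inRange(H,*[np.array(a,np.uint8) for a in ((10,180,140),(18,255,255))]);m[:,:420]=0
for b in blobs(m,100,3):
    p=plane(c,b.reshape(-1,2),.103)[:,:2]*1000;print("carton top",cv2.minAreaRect(p.astype(np.float32)))
E
python3 snap.py scene 160 420 140 330 3 f3
```

```text
green [264.6 217.7] c 624.0 127.0 wh 52.6 53.8 ang 89.1
green [421.2 334.5] c 355.1 -220.4 wh 25.9 57.6 ang 81.9
terra [312.4 218.5] c 620.0 18.6 wh 53.3 51.7 ang 86.0
walnut [ 59.4 182.8] c 748.2 645.8 wh 222.9 256.1 ang 88.9
walnut [292.5 220.7] c 620.6 59.0 wh 79.7 53.6 ang 89.1
walnut [465.8 263.8] c 512.1 -323.3 wh 71.7 44.2 ang 18.1
place [624.4 128.4]
place [622.4  74.5]
place [620.4  20.5]
carton top ((508.54931640625, -326.35601806640625), (23.656938552856445, 56.00822067260742), 89.97364807128906)
```

View pics/f1.png

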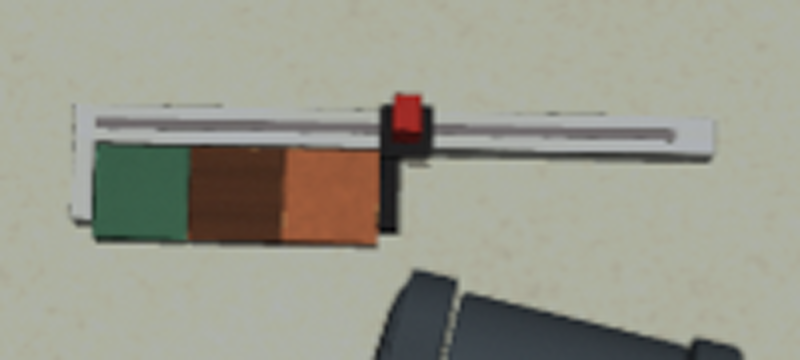

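View pics/f3.png

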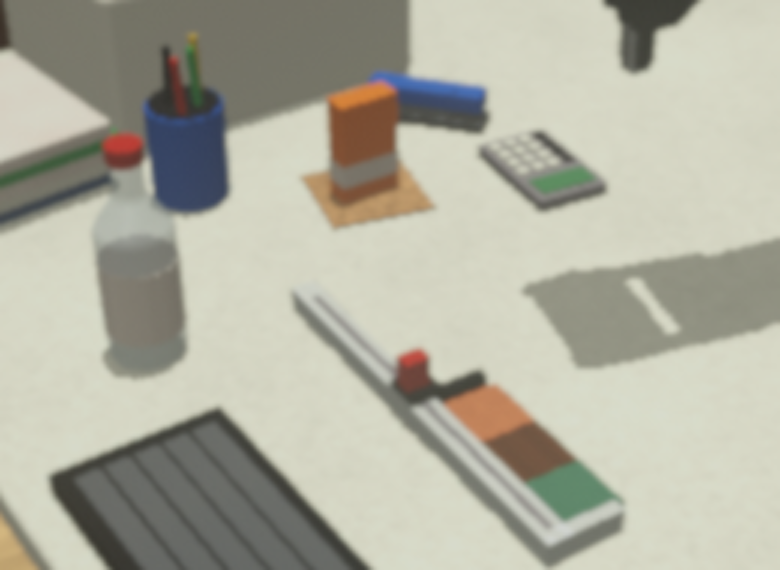

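View pics/f2.png

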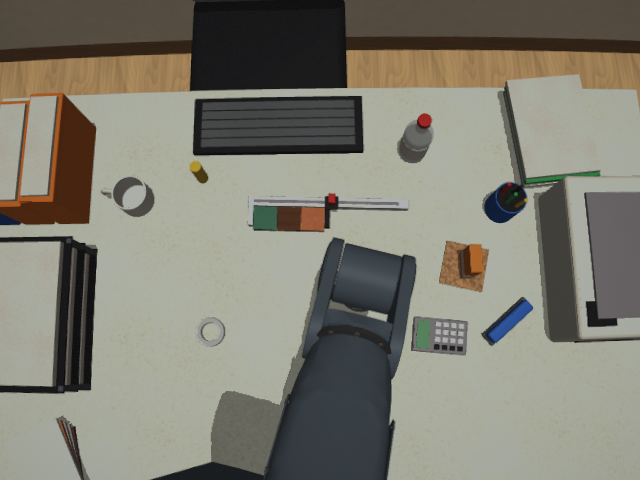

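The row is closed at (255-325,218), with the jaw against terracotta. The carton is upright and the bystanders are where they were. No beech or blue sample is visible in any view. I'm handing in.

```bash
python3 -c "
from h import *
print(r.hand_in())"
```

```text
the job is handed in; nothing more can be done
None
```

The desk is set up and the job is handed in. The interface reports no verdict, so this rests on my own checks.

- **Carton:** it stands upright on its small end on the cork mat. Its top measured (508.5, -326.4) mm, about 3 mm from the mat's centre.
- **Samples:** three were there: green, walnut and terracotta. I saw no beech or blue one in any view. They form a closed row in that order from the fixed stop.
    - **Position:** green and terracotta measured within 2 mm of their places.
    - **Walnut:** in the last check its colour mask merged with terracotta's (79.7 mm wide instead of 54), so I judged it by eye only. It sits flush and touches both neighbours.
    - **Angle:** the last reading for terracotta was 86.0°, against about 88° for the rail. I put this down to the same mask overlap, because by eye it lies square.
- **Sliding stop:** I pushed it until it stopped moving, at 11 N, then backed the arm well clear. By eye the jaw touches terracotta.
- **Knock:** walnut was knocked about 30 mm along the rail during the run. It stayed flush against the bar, so nothing needed mending.
- **Other things:** in the last picture the bystanders look unmoved. I finished at about 38 s of the 210 s allowed.

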